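Turner from the hook into the utensil crock

TASK

Lift the red slotted turner up and off its hook on the utensil rack and lay it down on the chopping board, letting go of it there so that you can take it again the other way round. Then stand it in the white crock handle first, with the red blade sticking out at the top. Never drop or toss the turner; leave the other two utensils hanging, and the glass jar and the crock standing where they are.

Things in the scene. Friction and masses are not known exactly. Their poses are not given: they have to be found in the camera images.
- turner: red slotted turner (small spatula), 198 mm long, about 0.12 kg, hung on any one of the three hooks, perhaps a little twisted. Origin: centre of the hanging eye; z from blade to eye (up while it hangs), y across the width, x normal to the flat sides (at the start away from the robot). Eye: loop of 6 mm wire in the y-z plane, opening 18 wide, 27 mm high, outer top at z = +20 mm
- turner_handle (a point): middle of the turner's black handle, at (0, 0, -58) mm in the turner's frame. The handle runs z = -16 to -101 mm, 18 mm wide (y) and 14 mm thick (x = -7 to +7). The turner's centre of mass lies about 15 mm from here towards the blade
- turner_neck (a point): middle of the turner's steel neck, at (3, 0, -113) mm in the turner's frame; the neck runs z = -98 to -128 mm, 14 mm wide (y), 8 mm thick (x = -1 to +7)
- turner_tip (a point): middle of the turner's blade edge, at (5, 0, -178) mm in the turner's frame: the end far from the eye. The red blade runs z = -125 to -178 mm, 60 mm wide (y), 4 mm thick (x = +3 to +7), flush with one flat side of the handle
- rack: fixed utensil rack. Origin: centre of the underside of its wooden foot, 100 x 360 x 18 mm (x, y, z), beneath the rail. 12 mm posts at y = -165 and +165 mm carry a 12 mm rail along y, axis 280 mm high, with three J hooks at y = -120, 0, +120 mm reaching to -x (towards the robot)
- rack_hook (a point): saddle of the middle hook, on the wire's axis: 30 mm in front of the rail's axis, 264 mm high. All hooks alike, 6 mm wire: saddle flat from 27 to 33 mm in front of the rail, upturned tip 46 mm in front, wire axis 275 mm high there. An eye must rise 11 mm or more to pass over the tip, and can rise about 20 mm before its lower side meets the hook
- spoon: bystander: wooden serving spoon, 194 mm long, hanging on one of the three hooks. Origin: centre of its eye (same eye and same size of handle as the turner)
- skimmer: bystander: skimmer with a round perforated steel disc of 64 mm, dark wooden handle, 204 mm long, hanging on one of the three hooks. Origin: centre of its eye (same eye and same size of handle as the turner)
- board: fixed dark wooden chopping board lying flat, 240 x 280 x 15 mm (x, y, z), empty. Origin: centre of its underside, so its top is at z = +15 mm
- crock: round open white ceramic utensil crock with a painted band of diamonds, empty, loose, 0.9 kg: outer diameter 110 mm, inner diameter 98 mm, 130 mm high, inner floor 8 mm up. Origin: centre of its underside
- jar: bystander: lidded glass storage jar with white contents, 90 mm in diameter, 137 mm high, loose. Origin: centre of its underside
Not all that is in view belongs to the job. Leave any orange look-alike of the turner alone.

How it is judged:
By the outcome, as a careful person would: the job done as asked, in the order asked, and still so for the second after the job is handed in, with the robot touching nothing.
It also fails if it takes over 66 s, if anything falls off the work surface, if the arm or the gripper's body presses on something with over 40 N, if the wrist force passes 120 N, or if a joint passes its speed limit or range.

ROBOT

A 6-joint arm with a two-finger parallel gripper is mounted at the origin on the work surface. World frame = base frame: x ahead of the robot, y to its left, z up, the work surface at z = 0. Lengths are in m, angles in rad, forces in N, time in s.
With the tool pointing down it reaches from about 0.425 to 0.95 m from the base axis. Payload 14.7 kg.
Tool frame: the origin (TCP) lies between the finger pads; the fingertips stand 14 mm ahead of it and the grasp point (between the pads) lies 5 mm behind it; z points along the fingers, y is the line along which they close (so a half turn about z gives the same grasp; the last joint's range is limited). The gripper opens to 85 mm and grips with 20 to 120 N. Pads are 22 mm wide; open, the fingers measure 114 mm over their backs; the gripper's body (76 mm by 85 mm) begins 54 mm behind the grasp point. The pads swing forward as they close: fully open they stand 13 mm farther back than shut.
Start: joints at [-1.382, 0.48, 1.596, -0, 1.065, -0.047], TCP at [0.152, -0.632, 0.245] pointing down, gripper open.
Joint ranges: [-2.75, 2.75], [-0.82, 2.05], [0.23, 2.67], [-1.56, 4.7], [0.09, 2.69], [-2.92, 2.92]. Speed limits (rad/s): [1.89, 1.89, 2.39, 3.01, 3.01, 3.01].

INTERFACE

Orientations are given as [roll, pitch, yaw] about the fixed x, y, z axes, in that order (R = Rz(yaw) Ry(pitch) Rx(roll)).
In Python, from workcell import ctrl, optics, workorder gives the robot as it stands.
- The arm moves only by the tool carry_out, never from a script. Its argument "steps" is a list of rows, each a list of 7 numbers: the shift along the tool's x, y, z in cm, then the turn, a rotation vector about the tool's x, y, z in rad, then the finger opening in cm, from 0 to 8.54. A call has 1 to 10 rows; each row shifts and turns the commanded pose from where the row before left it, along the tool's axes as they then stand; what a row does not reach is not made up. A row lasts 1/10 s, in which the tool goes at most 50 mm and 8.59 degrees, less where a joint would pass 70% of its speed; a pose out of reach is approached as far as the arm can. A call with a gripper value outside its range is refused whole. The fingers move at their own pace and stop on an object; "newtons" is the grip in N (left out, the last holds). Time passes only in rows, so rows that do not move let the fingers close. It gives the time, the measured TCP pose, the force, the opening and the grip force at its end, in the units of the state.
- ctrl.state(): the state, without advancing time (a new reading comes with each control period).
- optics.read_camera(name): name is "scene" or "side" or "wrist"; returns the picture (400x640x3 uint8, red, green, blue); there is no depth.
- optics.get_calibration(name): a dict with "intrinsics" (3x3 intrinsics, pixels), "extrinsics" (4x4, takes a point from world to camera coordinates); the wrist camera has in their place "tool_from_camera" (4x4, takes a point from camera to tool coordinates, whose origin is the TCP and whose axes are the flange's). Camera axes: x right, y down, z forward; pixel columns grow to the right and rows downward; lengths in m; the calibration is good to about 2 mm. A picture is of the moment at which its call begins: read the wrist's pose just before it. get_calibration takes no time and is no camera call.
- workorder.hand_in(): hands the job in; it is judged then, once.
The state is a dict: "clock": time; "q": joint angles; "joint_velocities": joint speeds; "joint_efforts": joint torques, N m; "eef_pos": TCP position; "tcp_rot": TCP orientation; "ft_force": force on the tool from outside, world axes, zero at the start; "ft_torque": the same for the moment, N m; "finger_gap": finger opening in m; "grasp_force": force on a finger pad.
Only numpy, scipy, OpenCV 4.12 (cv2) and the standard library are available. Lean on these libraries where they do the work, as an engineer would, in place of code of your own. Each camera call takes 0.05 s, during which the arm holds its last target. There are 200 camera calls.

## Working session

There is one attempt and no reset: what is moved stays moved. The work goes in short steps, Python scripts to look and compute and a tool call to move; the robot and the scene stay as the last step left them, time stands still between calls to the robot, and variables do not carry over. Pictures are saved under pics/ and viewed, at most 10 in all, crops included, and the job is handed in when it is done.

Besides the shell and the picture viewer there is one more tool, called after ">>>" as name([rows], argument=value, ...), one row to a line, values as JSON. carry_out: Moves the arm, as the interface text tells. Its arguments: {"type":"object","properties":{"steps":{"type":"array","items":{"type":"array","items":{"type":"number"}}},"newtons":{"type":"number"}},"required":["steps"]}

```bash
ls; mkdir -p pics; python3 - <<'E'
from workcell import ctrl, optics
import cv2, numpy as np
np.set_printoptions(precision=4,suppress=True)
s=ctrl.state(); print(s['clock'],s['eef_pos'],s['tcp_rot'],s['finger_gap'])
for n in ("scene","side","wrist"):
    im=optics.read_camera(n); cv2.imwrite(f"pics/{n}0.png",im[:,:,::-1])
    c=optics.get_calibration(n); print(n,c)
a=cv2.imread("pics/scene0.png");b=cv2.imread("pics/side0.png")
cv2.imwrite("pics/both0.png",cv2.resize(np.vstack([a,b]),None,fx=.75,fy=.75))
E
```

```text
pics
0.0 [ 0.1518 -0.6316  0.2447] [-3.1404 -0.      0.2359] 0.08533054263690315
scene {'intrinsics': array([[469.7764,   0.    , 318.9298],
       [  0.    , 469.7764, 202.5939],
       [  0.    ,   0.    ,   1.    ]]), 'extrinsics': array([[-0.6892,  0.7245,  0.0096,  0.403 ],
       [ 0.4862,  0.4724, -0.7351, -0.19  ],
       [-0.5371, -0.502 , -0.6778,  1.661 ],
       [ 0.    ,  0.    ,  0.    ,  1.    ]])}
side {'intrinsics': array([[409.1203,   0.    , 322.0823],
       [  0.    , 409.1203, 197.5666],
       [  0.    ,   0.    ,   1.    ]]), 'extrinsics': array([[-0.8669, -0.4985,  0.0068,  0.5354],
       [-0.3675,  0.6295, -0.6846,  0.3438],
       [ 0.337 , -0.5959, -0.7289,  0.8119],
       [ 0.    ,  0.    ,  0.    ,  1.    ]])}
wrist {'intrinsics': array([[342.8767,   0.    , 320.5054],
       [  0.    , 342.8767, 199.739 ],
       [  0.    ,   0.    ,   1.    ]]), 'tool_from_camera': array([[ 0.0008, -0.9473, -0.3203,  0.0826],
       [ 1.    ,  0.001 , -0.0005, -0.0001],
       [ 0.0008, -0.3203,  0.9473, -0.1286],
       [ 0.    ,  0.    ,  0.    ,  1.    ]])}
```

View pics/scene0.png

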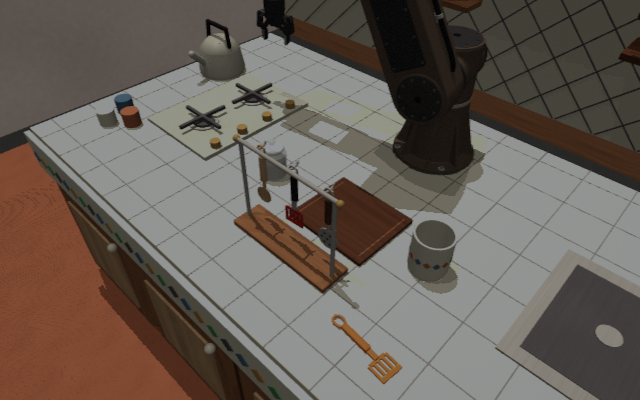

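View pics/side0.png

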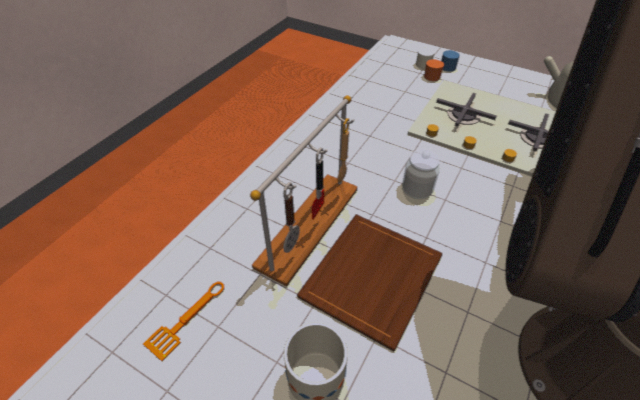

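The scene picture shows three hanging utensils: the spoon at (264,175), the red-bladed turner on the middle hook at (294,195), and the skimmer at (328,215). An orange look-alike lies on the table at (365,348). In the side picture the red blade is at (317,207) and the orange one at (185,320). The red one on the middle hook fits the description, so I'll confirm it in an enlarged crop.

```bash
python3 - <<'E'
import cv2, numpy as np
a=cv2.imread("pics/scene0.png")[125:275,230:330];b=cv2.imread("pics/side0.png")[85:235,260:360]
im=np.hstack([cv2.resize(x,None,fx=4,fy=4,interpolation=cv2.INTER_CUBIC) for x in (a,b)])
im=cv2.convertScaleAbs(im,alpha=1.4,beta=15)
for i in range(0,800,40): cv2.line(im,(i,0),(i,6),(0,255,0),1)
for i in range(0,600,40): cv2.line(im,(0,i),(6,i),(0,255,0),1)
cv2.imwrite("pics/crop1.png",im)
E
```

```text
(no output)
```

View pics/crop1.png

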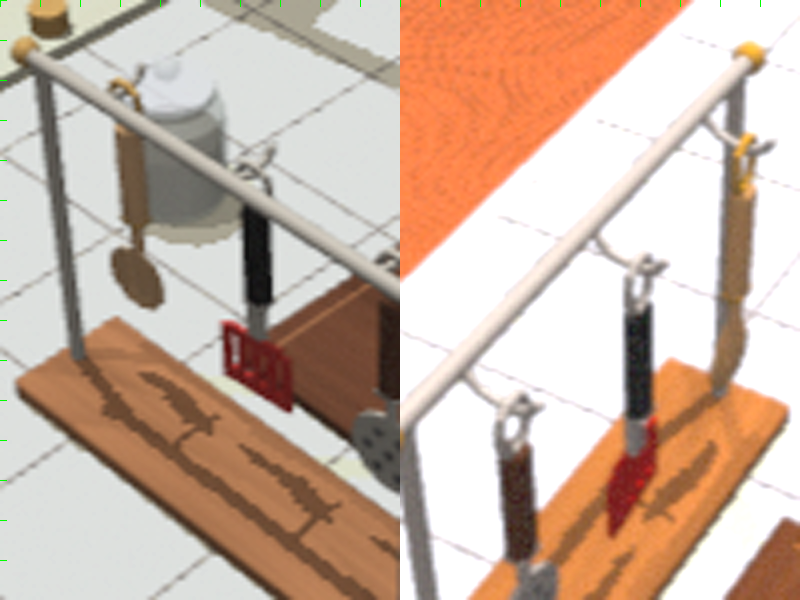

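The crop confirms it: the red slotted blade with black handle hangs on the middle hook. In the scene picture the handle runs from (294,171) to (295,200) with the blade tip at (294.6,223). In the side picture the handle runs from (319.5,161) to (319,189) with the tip at (318,210). Next I'll fit all the poses from both views.

```bash
cat > h.py <<'E'
import numpy as np, cv2
from workcell import ctrl, optics
from scipy.optimize import least_squares
from scipy.spatial.transform import Rotation as Rn
np.set_printoptions(precision=4,suppress=True)
C={n:optics.get_calibration(n) for n in("scene","side","wrist")}
def proj(n,P):
    c=C[n];P=np.atleast_2d(P);q=P@c['extrinsics'][:3,:3].T+c['extrinsics'][:3,3]
    q=q@c['intrinsics'].T;return q[:,:2]/q[:,2:]
def projw(pos,rpy,P):
    c=C['wrist'];R=Rn.from_euler('xyz',rpy).as_matrix();T=c['tool_from_camera']
    p=(np.atleast_2d(P)-pos)@R;q=(p-T[:3,3])@T[:3,:3];q=q@c['intrinsics'].T;return q[:,:2]/q[:,2:]
def ray(n,uv,z):
    c=C[n];E=c['extrinsics'];d=E[:3,:3].T@np.linalg.solve(c['intrinsics'],[*uv,1]);o=-E[:3,:3].T@E[:3,3];return o+d*(z-o[2])/d[2]
E
python3 - <<'E'
from h import *
def fit(obs,x0,pose):
    def f(x): return np.concatenate([(proj(n,pose(x,p))[0]-uv) for n,p,uv in obs])
    r=least_squares(f,x0,loss='soft_l1');print(r.x, 'res',np.round(f(r.x),1));return r.x
planar=lambda x,p:np.r_[x[0]+np.cos(x[2])*p[0]-np.sin(x[2])*p[1],x[1]+np.sin(x[2])*p[0]+np.cos(x[2])*p[1],p[2]]
m=ray('scene',(290,245),.018);print('rack guess',m)
# rack +y end = spoon side? try: far side of side cam
L=[('scene',(0,-.17,.28),(236.2,137.5)),('scene',(0,.17,.28),(340,203)),('side',(0,-.17,.28),(347.5,99)),('side',(0,.17,.28),(257,193)),
('scene',(.05,-.18,.018),(234.5,221.2)),('scene',(-.05,-.18,.018),(259.5,205)),('scene',(-.05,.18,.018),(346,266)),
('side',(-.05,-.18,.018),(356.5,187)),('side',(.05,-.18,.018),(327.5,175.5)),('side',(.05,.18,.018),(255,267)),('side',(-.05,.18,.018),(278,277)),
('scene',(-.046,0,.275),(298,163)),('side',(-.046,0,.275),(325.5,151)),('side',(0,0,.28),(309.5,143.7))]
print('rack');r=fit(L,[m[0],m[1],0.],planar)
print('hook saddle',planar(r,(-.03,0,.264)))
print('board')
m=ray('scene',(352,219),.015)
for dims in [(.12,.14)]:
  a,b=dims
  B=[('scene',(-a,-b,.015),(346,181)),('scene',(-a,b,.015),(411,220)),('scene',(a,b,.015),(362,258)),
   ('side',(a,-b,.015),(357,218)),('side',(-a,-b,.015),(441,257)),('side',(-a,b,.015),(393,343)),('side',(a,b,.015),(301,296))]
  fit(B,[m[0],m[1],0.],planar)
for n,uv,z in [('scene',(433,238),.13),('side',(316,353),.13),('side',(421,190),.0),('scene',(279,174),0)]: print(n,z,ray(n,uv,z))
print('turner')
pose=lambda x,p:x[:3]+Rn.from_euler('xyz',[x[4],x[5],x[3]]).apply(p)
T=[('scene',(0,0,-.016),(293.8,171.2)),('scene',(0,0,-.101),(294.8,200.5)),('scene',(5e-3,0,-.178),(294.6,222.8)),
('scene',(5e-3,-.03,-.125),(285.8,205.5)),('scene',(5e-3,-.03,-.178),(286.2,218)),('scene',(5e-3,.03,-.178),(303,227.5)),('scene',(5e-3,.03,-.125),(303,215)),
('side',(0,0,-.016),(319.5,161.2)),('side',(0,0,-.101),(319,188.7)),('side',(5e-3,0,-.178),(318.3,209.8)),
('side',(5e-3,-.03,-.125),(323.7,189.5)),('side',(5e-3,-.03,-.178),(323.7,202)),('side',(5e-3,.03,-.178),(313,217.5)),('side',(5e-3,.03,-.125),(312.5,206))]
t=fit(T,[*planar(r,(-.03,0,.25)),0,0,0],pose)
print('handle',pose(t,(0,0,-.058)),'deg',np.degrees(t[3:]))
E
```

```text
rack guess [ 0.6787 -0.0209  0.018 ]
rack
[ 0.6752 -0.0308 -0.0077] res [ 3.4  1.8 -2.9 -0.9 -2.6  3.5  0.7 -0.2 -1.1 -1.8  0.1 -2.2  3.2  1.9
  1.5 -0.3 -0.7 -1.5 -5.1 -1.7  7.6  7.4  0.5 -1.4  0.   0.5 -3.1 -1.4]
hook saddle [ 0.6452 -0.0306  0.264 ]
board
[ 0.468   0.0258 -0.0375] res [-0.1 -5.   4.6  0.1 -1.4  6.  -0.6 -3.3  3.2 -1.7  1.2 10.  -5.6 -0.3]
scene 0.13 [0.4835 0.2929 0.13  ]
side 0.13 [0.4643 0.2893 0.13  ]
side 0.0 [ 0.4715 -0.3048  0.    ]
scene 0 [ 0.4749 -0.2863  0.    ]
turner
[ 0.6444 -0.0328  0.2546  0.0862  0.0005  0.0063] res [-0.   4.3  0.   0.  -0.2 -0.5 -0.5 -2.2 -0.  -0.6 -0.1 -0.2 -0.5 -1.8
  0.2  0.4  0.8  0.8 -0.3  1.3 -0.4 -1.7 -0.5  0.9 -0.4  2.1 -0.2 -1.4]
handle [ 0.6441 -0.0328  0.1966] deg [4.9387 0.0293 0.3602]
```

>>> carry_out([
  [2.64,-2.45,-0.25,0,0,0,8.5],
  [2.64,-2.45,-0.25,0,0,0,8.5],
  [2.64,-2.45,-0.25,0,0,0,8.5],
  [2.64,-2.45,-0.25,0,0,0,8.5],
  [2.64,-2.45,-0.25,0,0,0,8.5],
  [2.64,-2.45,-0.25,0,0,0,8.5],
  [2.64,-2.45,-0.25,0,0,0,8.5],
  [2.64,-2.45,-0.25,0,0,0,8.5],
  [2.64,-2.45,-0.25,0,0,0,8.5],
  [2.64,-2.45,-0.25,0,0,0,8.5],
])

```text
clock: 1.15
eef_pos: [0.3518, -0.3307, 0.2704]
tcp_rot: [-3.142, 0.0, 0.236]
ft_force: [0.4, 0.1, 0.5]
finger_gap: 0.0851
grasp_force: 0.0
```

>>> carry_out([
  [2.64,-2.45,-0.25,0,0,0,8.5],
  [2.64,-2.45,-0.25,0,0,0,8.5],
  [2.64,-2.45,-0.25,0,0,0,8.5],
  [2.64,-2.45,-0.25,0,0,0,8.5],
  [2.64,-2.45,-0.25,0,0,0,8.5],
  [2.64,-2.45,-0.25,0,0,0,8.5],
  [2.64,-2.45,-0.25,0,0,0,8.5],
  [2.64,-2.45,-0.25,0,0,0,8.5],
  [2.64,-2.45,-0.25,0,0,0,8.5],
  [2.64,-2.45,-0.25,0,0,0,8.5],
])

```text
clock: 2.15
eef_pos: [0.5513, -0.0308, 0.2953]
tcp_rot: [-3.142, 0.0, 0.236]
ft_force: [1.4, -0.4, -0.2]
finger_gap: 0.0855
grasp_force: 0.0
```

```bash
cat >> h.py <<'E'
def st():
    s=ctrl.state();print('t',round(s['clock'],2),'q',np.array(s['q']),'p',np.array(s['eef_pos']),'rpy',np.array(s['tcp_rot']),'gap',round(s['finger_gap'],4),'grip',s['grasp_force'],'F',np.array(s['ft_force']));return s
def pic(n,name):
    im=optics.read_camera(n);cv2.imwrite(f'pics/{name}.png',im[:,:,::-1]);return im
E
python3 -c "
from h import *
s=st();pic('wrist','w1')
R=Rn.from_euler('xyz',s['tcp_rot']).as_matrix();print(R)"
```

```text
t 2.15 q [-0.1106  0.2937  1.7614 -0.0001  1.0867  1.2243] p [ 0.5513 -0.0308  0.2953] rpy [-3.1416  0.0002  0.2359] gap 0.0855 grip 0.0 F [ 1.4023 -0.4375 -0.2104]
[[ 0.9723  0.2338 -0.0002]
 [ 0.2338 -0.9723 -0.    ]
 [-0.0002 -0.     -1.    ]]
```

View pics/w1.png

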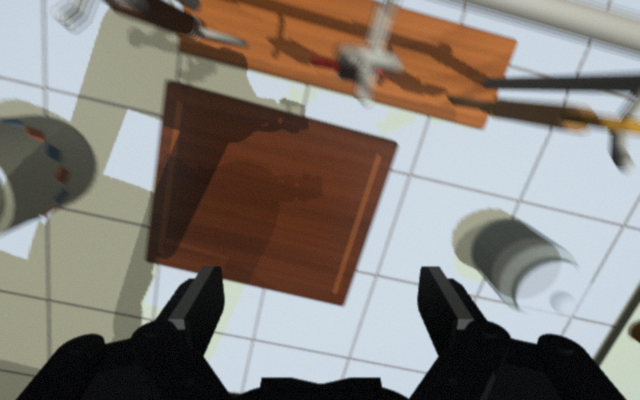

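The wrist view shows the board with corners at (169,82), (397,143), (344,305) and (149,261), the crock at left, the jar at right and the turner on its hook at top centre. Now I'll pitch the tool to horizontal and refine the board pose from this view.

>>> carry_out([
  [0,0,0,0,0,0.075,8.5],
  [0,0,0,0,0,0.075,8.5],
  [0,0,0,0,0.1428,0,8.5],
  [0,0,0,0,0.1428,0,8.5],
  [0,0,0,0,0.1428,0,8.5],
  [0,0,0,0,0.1428,0,8.5],
  [0,0,0,0,0.1428,0,8.5],
  [0,0,0,0,0.1428,0,8.5],
  [0,0,0,0,0.1428,0,8.5],
  [0,0,0,0,0.1428,0,8.5],
])

```text
clock: 3.2
eef_pos: [0.5537, 0.0009, 0.2942]
tcp_rot: [-3.047, -0.702, 0.09]
ft_force: [-0.6, 0.7, -0.2]
finger_gap: 0.085
grasp_force: 0.0
```

>>> carry_out([
  [0,0,0,0,0.1428,0,8.5],
  [0,0,0,0,0.1428,0,8.5],
  [0,0,0,0,0.1428,0,8.5],
  [0,0,0,0,0,0,8.5],
])

```text
clock: 3.6
eef_pos: [0.5461, 0.0236, 0.2857]
tcp_rot: [-2.956, -0.817, 0.058]
ft_force: [-0.6, -0.1, 0.0]
finger_gap: 0.0852
grasp_force: 0.0
```

```bash
python3 - <<'E'
from h import *
p0=np.array([.5513,-.0308,.2953]);rpy=[-3.1416,.0002,.2359]
uv=np.array([(169,82),(397,143),(344,305),(149,261)])
K=np.array([(.12,.14),(.12,-.14),(-.12,-.14),(-.12,.14)])
def P(x): c,s=np.cos(x[2]),np.sin(x[2]);return np.c_[K@np.array([[c,s],[-s,c]])+x[:2],np.full(4,.015)]
f=lambda x:(projw(p0,rpy,P(x))-uv).ravel()
r=least_squares(f,[.468,.026,0]);print('board',r.x,np.round(r.fun,1))
s=st()
# turner points expected in wrist cam now
X=Rn.from_euler('z',.0862)
im=pic('wrist','w2')
for z in(0,-.058,-.113,-.178): print(z,projw(np.array(s['eef_pos']),s['tcp_rot'],np.array([.6444,-.0328,.2546])+X.apply([0,0,z])))
E
```

```text
board [ 0.4718  0.0218 -0.019 ] [-3.3 -1.9  4.6 -0.2  2.1  2.8 -3.3  2.2]
t 3.6 q [-0.2933  0.1196  2.4148  1.8409  0.451  -0.561 ] p [0.5461 0.0236 0.2857] rpy [-2.9557 -0.8167  0.0579] gap 0.0852 grip 0.0 F [-0.5615 -0.1209  0.0153]
0 [[449.3152 153.9628]]
-0.058 [[433.9342 199.4778]]
-0.113 [[424.0357 228.7692]]
-0.178 [[415.7068 253.4161]]
```

View pics/w2.png

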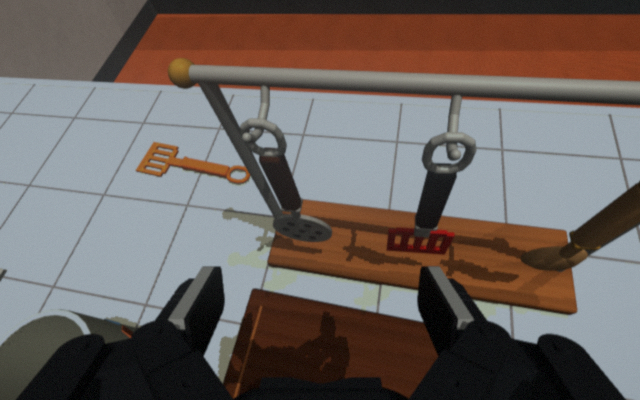

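The utensils look as expected: the turner handle top is at (436,180) and the blade at (420,240). The arm deviated near a wrist singularity, so I'll fit a kinematic model and plan around it.

```bash
cat >> h.py <<'E'
def fk(q,k):
    # k: a1,d1,L1,e(elbow offset),L2,Lt,b
    Ry=lambda a:Rn.from_euler('y',a);Rz=lambda a:Rn.from_euler('z',a)
    R=Rz(q[0]);p=R.apply([k[0],k[6],k[1]])
    R=R*Ry(q[1]);p=p+R.apply([0,0,k[2]])
    R=R*Ry(q[2]);p=p+R.apply([k[3],0,k[4]])
    R=R*Rz(SG[0]*q[3])*Ry(q[4]);p=p+R.apply([0,k[7],k[5]])
    R=R*Rz(SG[1]*q[5]+SG[2]);return p,R
SG=[1,1,np.pi/2]
E
python3 - <<'E'
import h;from h import *
import itertools
s=st()
D=[([-1.382,.48,1.596,0,1.065,-.047],[.1518,-.6316,.2447],[-3.1404,0,.2359]),
([-0.1106,0.2937,1.7614,-0.0001,1.0867,1.2243],[.5513,-.0308,.2953],[-3.1416,.0002,.2359]),
([-0.2933,0.1196,2.4148,1.8409,0.451,-0.561],[.5461,.0236,.2857],[-2.9557,-.8167,.0579])]
D.append((s['q'],s['eef_pos'],s['tcp_rot']))
for a,b,c in itertools.product([1,-1],[1,-1],[0,np.pi/2,np.pi,-np.pi/2]):
    h.SG[:]=[a,b,c]
    e=sum((fk(q,np.zeros(8))[1].inv()*Rn.from_euler('xyz',r)).magnitude() for q,p,r in D[:3])
    if e<.2: print('SG',h.SG,e); best=[a,b,c]
h.SG[:]=best
f=lambda k:np.r_[np.concatenate([fk(q,k)[0]-p for q,p,r in D]),1e-3*(k-[0,.4,.4,0,.4,.2,.03,0])]
r=least_squares(f,[0,.4,.4,0,.4,.2,.03,0]);print(r.x,np.round(r.fun*1e3,1))
E
```

```text
t 3.65 q [-0.2929  0.119   2.4124  1.8315  0.4488 -0.55  ] p [0.5465 0.0235 0.286 ] rpy [-2.9551 -0.8147  0.0571] gap 0.0849 grip 0.0 F [ 0.5666 -0.5676  0.0643]
SG [1, 1, 1.5707963267948966] 0.0019484828544044648
[-0.036   0.3776  0.5981  0.0488  0.4938  0.3817  0.0223  0.0081] [-0.1 -0.   0.   0.   0.1 -0.  -0.   0.   0.   0.  -0.  -0.  -0.  -0.
  0.2  0.   0.1  0.2 -0.   0. ]
```

```bash
cat >> h.py <<'E'
SG=[1,1,np.pi/2]
KK=np.array([-0.036,0.3776,0.5981,0.0488,0.4938,0.3817,0.0223,0.0081])
LO=np.array([-2.75,-.82,.23,-1.56,.09,-2.92]);HI=np.array([2.75,2.05,2.67,4.7,2.69,2.92])
def ik(p,R,q0):
    f=lambda q:np.r_[(fk(q,KK)[0]-p)*5,(fk(q,KK)[1].inv()*R).as_rotvec()]
    r=least_squares(f,np.clip(q0,LO+.01,HI-.01),bounds=(LO,HI));return r.x,np.abs(r.fun).max()
def Rt(yaw,down,xup=True):
    # tool z points along azimuth yaw, 'down' rad below horizontal; x axis in vertical plane (up/outward)
    z=np.array([np.cos(yaw)*np.cos(down),np.sin(yaw)*np.cos(down),-np.sin(down)])
    y=np.array([np.sin(yaw),-np.cos(yaw),0]);x=np.cross(y,z)
    if not xup: x,y=-x,-y
    return Rn.from_matrix(np.c_[x,y,z])
def rel(p,R,s=None,n=1):
    s=s or ctrl.state();R0=Rn.from_euler('xyz',s['tcp_rot']);print('shift cm',R0.inv().apply(np.array(p)-s['eef_pos'])*100/n,'rot',(R0.inv()*R).as_rotvec()/n)
E
python3 - <<'E'
from h import *
s=ctrl.state()
for p in [(.56,-.04,.2),(.636,-.033,.19),(.56,-.04,.3)]:
  for d in (0,.3,.6):
    q,e=ik(np.array(p),Rt(.0862,d),[-.1,0,2.4,3.1,.8,-1.9]);print(p,d,q,round(e,4))
rel((.56,-.04,.25),Rt(.0862,0),s)
E
```

```text
(0.56, -0.04, 0.2) 0 [-0.4674  1.2598  2.5495  2.4747  2.1255 -1.9638] 0.0
(0.56, -0.04, 0.2) 0.3 [-0.4205  0.8788  2.6221  2.6594  1.5879 -1.7423] 0.0
(0.56, -0.04, 0.2) 0.6 [-0.3251  0.4695  2.5402  2.6873  0.851  -1.5008] 0.0
(0.636, -0.033, 0.19) 0 [-0.3087  1.1537  2.418   2.7117  1.9659 -1.7455] 0.0
(0.636, -0.033, 0.19) 0.3 [-0.2844  0.826   2.4753  2.784   1.4201 -1.6291] 0.0
(0.636, -0.033, 0.19) 0.6 [-0.2296  0.519   2.3952  2.759   0.757  -1.4687] 0.0
(0.56, -0.04, 0.3) 0 [-0.4658  0.956   2.6467  2.5391  1.9593 -1.8257] 0.0
(0.56, -0.04, 0.3) 0.3 [-0.421   0.482   2.6347  2.6305  1.2491 -1.5581] 0.0
(0.56, -0.04, 0.3) 0.6 [-0.3296  0.1512  2.486   2.432   0.5371 -1.1794] 0.0
shift cm [-1.94    6.8938  1.9424] rot [-0.1498  0.7525 -0.0814]
```

>>> carry_out([
  [-0.2,0.7,0.3,-0.015,0.045,-0.008,8.5],
  [-0.2,0.7,0.3,-0.015,0.045,-0.008,8.5],
  [-0.2,0.7,0.3,-0.015,0.045,-0.008,8.5],
  [-0.2,0.7,0.3,-0.015,0.045,-0.008,8.5],
  [-0.2,0.7,0.3,-0.015,0.045,-0.008,8.5],
  [-0.2,0.7,0.3,-0.015,0.045,-0.008,8.5],
  [-0.2,0.7,0.3,-0.015,0.045,-0.008,8.5],
  [-0.2,0.7,0.3,-0.015,0.045,-0.008,8.5],
  [-0.2,0.7,0.3,-0.015,0.045,-0.008,8.5],
  [-0.2,0.7,0.3,-0.015,0.045,-0.008,8.5],
])

```text
clock: 4.65
eef_pos: [0.5794, -0.04, 0.2519]
tcp_rot: [3.117, -1.271, 0.138]
ft_force: [0.5, -0.8, -0.6]
finger_gap: 0.0849
grasp_force: 0.0
```

```bash
cat >> h.py <<'E'
import json,os
def refit(s):
    global KK
    D=json.load(open('D.json')) if os.path.exists('D.json') else [([-1.382,.48,1.596,0,1.065,-.047],[.1518,-.6316,.2447]),([-0.1106,0.2937,1.7614,-0.0001,1.0867,1.2243],[.5513,-.0308,.2953]),([-0.2933,0.1196,2.4148,1.8409,0.451,-0.561],[.5461,.0236,.2857])]
    D.append((list(map(float,s['q'])),list(map(float,s['eef_pos']))));json.dump(D,open('D.json','w'))
    k0=np.array([0,.4,.45,0,.45,.3,.03,0]);f=lambda k:np.r_[np.concatenate([fk(q,k)[0]-p for q,p in D]),3e-4*(k-k0)]
    r=least_squares(f,k0);KK=r.x;print('K',KK,'maxres mm',1e3*abs(r.fun[:-8]).max())
E
python3 - <<'E'
from h import *
import h
s=st();h.refit(s)
for p in [(.56,-.04,.2),(.636,-.033,.19)]:
  for d in (0,.3,.6):
    q,e=ik(np.array(p),Rt(.0862,d),s['q']);print(p,d,q,round(e,4))
rel((.56,-.04,.2),Rt(.0862,.3),s)
E
```

```text
t 4.65 q [-0.4356  0.6643  2.6707  2.616   1.4374 -1.6795] p [ 0.5794 -0.04    0.2519] rpy [ 3.117  -1.2709  0.1375] gap 0.0849 grip 0.0 F [ 0.5132 -0.8109 -0.5982]
K [0.0002 0.3176 0.5969 0.033  0.4447 0.3578 0.0303 0.0001] maxres mm 0.4628452465575139
(0.56, -0.04, 0.2) 0 [-0.494   1.347   2.67    2.3134  2.2766 -2.1724] 0.0204
(0.56, -0.04, 0.2) 0.3 [-0.4962  0.8248  2.67    2.5384  1.5256 -1.761 ] 0.0603
(0.56, -0.04, 0.2) 0.6 [-0.3518  0.477   2.5954  2.6816  0.9085 -1.5336] 0.0
(0.636, -0.033, 0.19) 0 [-0.3298  1.1744  2.5314  2.6598  2.0819 -1.8212] 0.0
(0.636, -0.033, 0.19) 0.3 [-0.3083  0.8347  2.5571  2.7647  1.5029 -1.6663] 0.0
(0.636, -0.033, 0.19) 0.6 [-0.2564  0.5211  2.4383  2.7451  0.8008 -1.4859] 0.0
shift cm [-5.5223 -0.2634 -0.3113] rot [-0.0245 -0.0003  0.0152]
```

```bash
cat > scan.py <<'E'
import h;from h import *
h.KK=KK=np.array([0,.3176,.5969,.033,.4447,.3578,.0303,0])
d=.45
def tool_from(grip,tilt,half):  # tip centre in turner frame -> TCP in turner frame, R
    R=Rt(0,tilt,not half);z=R.apply([0,0,1]);return np.array(grip)-.014*z,R
def at(Rtur,org,g): return org+Rtur.apply(g[0]),Rtur*g[1]
g1=tool_from((.0015,0,-.065),d,False)
def best(p,R):
    out=[]
    for q4 in(0,np.pi):
        for q6 in (-1.5,0,1.5):
            q,e=h.ik(p,R,[np.arctan2(p[1],p[0]),.4,2.2,q4,.5,q6])
            if e<1e-3: out.append(q)
    return out
def lay(al,c=(.47,.02)):
    z=np.array([np.cos(al),np.sin(al),0]);x=np.array([0,0,-1.]);R=Rn.from_matrix(np.c_[x,np.cross(z,x),z])
    return R,np.array([c[0],c[1],.022])+z*.079
def uniq(L):
    o=[]
    for q in L:
        if not any(abs(q-w).max()<.05 for w in o): o.append(q)
    return o
if __name__=='__main__':
    for nm,x in (('pre',-.06),('grasp',0),):
        p,R=at(Rn.from_euler('z',.0862),np.array([.6444,-.0328,.254])+np.array([x,0,0]),g1)
        for q in uniq(best(p,R)):print(nm,q)
    for k in range(8):
        al=k*np.pi/4;Rl,o=lay(al)
        for nm,gs in (('lay',[g1]),('re',[tool_from((.002,0,-.112),-.35,hf) for hf in(0,1)])):
            for i,g in enumerate(gs):
                p,R=at(Rl,o,g)
                for q in uniq(best(p,R)):
                    print(k*45,nm,i,p,q)
    # crock: eye down, lean phi about azimuth be, turner x toward be
    for be in (0,.5,1.0,-.5):
        u=np.array([np.cos(be),np.sin(be),0]);ph=.25
        zt=-(np.cos(ph)*np.array([0,0,1])+np.sin(ph)*u);xt=np.cos(ph)*u-np.sin(ph)*np.array([0,0,1]);R_=Rn.from_matrix(np.c_[xt,np.cross(zt,xt),zt])
        o=np.array([.474,.291,.03])
        for hf in(0,1):
            p,R=at(R_,o,tool_from((.002,0,-.112),-.35,hf))
            for q in uniq(best(p,R)): print('crock',be,hf,p,q)
E
python3 scan.py
```

```text
pre [-0.3559  0.6833  2.6541  2.7301  1.2991 -1.6573]
grasp [-0.2897  0.6447  2.5167  2.7691  1.1393 -1.5788]
0 lay 0 [0.4901 0.02   0.0331] [-0.016   0.783   1.7576 -0.008   1.0511  1.5604]
0 re 0 [0.4322 0.02   0.0332] [-0.0333  0.5868  2.5297  3.1058  0.3249 -1.5682]
0 re 1 [0.4322 0.02   0.0332] [-0.0333  0.5868  2.5297  3.1058  0.3249  1.5734]
45 lay 0 [0.4842 0.0342 0.0331] [ 0.1886  0.7539  1.843  -0.3058  0.9474  1.204 ]
45 re 0 [ 0.4433 -0.0067  0.0332] [-0.3387  0.5895  2.3984  1.5789  0.3144 -1.1078]
45 re 1 [ 0.4433 -0.0067  0.0332] [-0.3387  0.5895  2.3984  1.5789  0.3144  2.0338]
90 lay 0 [0.47   0.0401 0.0331] [ 0.335   0.6815  2.085  -0.7258  0.6673  0.9777]
90 re 0 [ 0.47   -0.0178  0.0332] [-0.3523  0.643   2.1247  0.6175  0.5894 -0.9063]
90 re 1 [ 0.47   -0.0178  0.0332] [-0.3523  0.643   2.1247  0.6175  0.5894  2.2353]
135 lay 0 [0.4558 0.0342 0.0331] [0.3143 0.628  2.3886 4.5001 0.4077 1.2866]
135 re 0 [ 0.4967 -0.0067  0.0332] [-0.2102  0.7148  1.8904  0.2511  0.8494 -1.1915]
135 re 1 [ 0.4967 -0.0067  0.0332] [-0.2102  0.7148  1.8904  0.2511  0.8494  1.9501]
18
[... 948 characters left out ...]
 0.5923  2.371  -1.56    0.3045  1.0258]
crock 0 0 [0.4921 0.291  0.1459] [0.8898 0.6473 2.4426 4.0602 0.9388 1.521 ]
crock 0 1 [0.4921 0.291  0.1459] [ 0.8898  0.6473  2.4426  4.0602  0.9388 -1.6206]
crock 0.5 0 [0.4899 0.2997 0.1459] [0.4922 0.6748 2.6071 3.1344 1.1111 1.5696]
crock 0.5 1 [0.4899 0.2997 0.1459] [ 0.4922  0.6748  2.6071  3.1344  1.1111 -1.572 ]
crock 1.0 0 [0.4838 0.3062 0.1459] [0.0841 0.6505 2.4923 2.2263 0.9715 1.5697]
crock 1.0 1 [0.4838 0.3062 0.1459] [ 0.0841  0.6505  2.4923  2.2263  0.9715 -1.5719]
crock -0.5 0 [0.4899 0.2823 0.1459] [ 1.0095  0.6815  2.1468 -1.4191  0.9852  1.1927]
crock -0.5 1 [0.4899 0.2823 0.1459] [ 1.0095  0.6815  2.1468 -1.4191  0.9852 -1.9489]
```

```bash
cat >> scan.py <<'E'
def rows(qs,grip,p0=None,R0=None):
    s=ctrl.state();p=np.array(s['eef_pos']) if p0 is None else p0;R=Rn.from_euler('xyz',s['tcp_rot']) if R0 is None else R0;out=[]
    for q in qs:
        if len(q)==2: pt,Rtt=q
        else: pt,Rtt=fk(q,KK)
        a=np.round(R.inv().apply(pt-p)*100,2);w=np.round((R.inv()*Rtt).as_rotvec(),3)
        out.append([float(v) for v in (*a,*w,grip)]);p=p+R.apply(a/100);R=R*Rn.from_rotvec(w)
    for i in range(0,len(out),10):print(json.dumps(out[i:i+10]))
    return p,R
def jpath(q0,q1,vmax=.5):
    q0,q1=np.array(q0),np.array(q1);v=vmax*np.array([1.89,1.89,2.39,3.01,3.01,3.01])
    n=int(np.ceil((abs(q1-q0)/v/.1).max()))
    while True:
        Q=[q0+(q1-q0)*(i+1)/n for i in range(n)];F=[fk(q,KK) for q in [q0]+Q]
        if all(np.linalg.norm(b[0]-a[0])<.04 and (a[1].inv()*b[1]).magnitude()<.14 for a,b in zip(F,F[1:])): return Q
        n+=1
def lpath(p0,R0,p1,R1,n):
    w=(R0.inv()*R1).as_rotvec();return [(p0+(np.array(p1)-p0)*(i+1)/n,R0*Rn.from_rotvec(w*(i+1)/n)) for i in range(n)]
Rh=Rn.from_euler('z',.0862);EYE=np.array([.6444,-.0328,.254])
E
python3 - <<'E'
from scan import *
s=ctrl.state();x=Rh.apply([1,0,0])
pp,R=at(Rh,EYE-.045*x,g1);q,e=h.ik(pp,R,s['q']);print(q,e,pp)
rows(lpath(np.array(s['eef_pos']),Rn.from_euler('xyz',s['tcp_rot']),pp,R,5),8.5)
pg,R=at(Rh,EYE,g1);print('grasp',pg,h.ik(pg,R,q))
E
```

```text
[-0.3499  0.6681  2.6165  2.7294  1.2512 -1.6343] 5.162537064506978e-14 [ 0.5885 -0.0376  0.1951]
[[-1.03, -0.04, 0.51, -0.005, -0.03, 0.003, 8.5], [-1.01, -0.03, 0.55, -0.004, -0.03, 0.004, 8.5], [-1.0, -0.03, 0.57, -0.005, -0.03, 0.003, 8.5], [-0.98, -0.04, 0.6, -0.005, -0.03, 0.004, 8.5], [-0.96, -0.03, 0.64, -0.004, -0.03, 0.003, 8.5]]
grasp [ 0.6333 -0.0338  0.1951] (array([-0.2897,  0.6447,  2.5167,  2.7691,  1.1393, -1.5788]), np.float64(3.3306690738754696e-15))
```

>>> carry_out([
  [-1.03,-0.04,0.51,-0.005,-0.03,0.003,8.5],
  [-1.01,-0.03,0.55,-0.004,-0.03,0.004,8.5],
  [-1.0,-0.03,0.57,-0.005,-0.03,0.003,8.5],
  [-0.98,-0.04,0.6,-0.005,-0.03,0.004,8.5],
  [-0.96,-0.03,0.64,-0.004,-0.03,0.003,8.5],
  [0,0,0,0,0,0,8.5],
])

```text
clock: 5.25
eef_pos: [0.5891, -0.0382, 0.195]
tcp_rot: [3.137, -1.119, 0.089]
ft_force: [0.7, -0.5, 0.9]
finger_gap: 0.0851
grasp_force: 0.0
```

```bash
python3 - <<'E'
from scan import *
s=st();h.refit(s);pic('wrist','w3')
for z in(-.016,-.058,-.101,-.178): print(z,projw(np.array(s['eef_pos']),s['tcp_rot'],EYE+Rh.apply([0,0,z])))
pg,R=at(Rh,EYE,g1)
rows(lpath(np.array(s['eef_pos']),Rn.from_euler('xyz',s['tcp_rot']),pg,R,5),8.5)
E
```

```text
t 5.25 q [-0.3491  0.6665  2.6152  2.7312  1.2471 -1.6348] p [ 0.5891 -0.0382  0.195 ] rpy [ 3.1374 -1.1194  0.0895] gap 0.0851 grip 0.0 F [ 0.6557 -0.4633  0.8898]
K [0.0002 0.3176 0.5968 0.033  0.4446 0.3578 0.0303 0.0001] maxres mm 0.4708067534393845
-0.016 [[320.0992 128.6815]]
-0.058 [[320.0809 194.7673]]
-0.101 [[320.0674 243.8453]]
-0.178 [[320.0506 304.4438]]
[[0.36, -0.05, 0.85, 0.001, -0.001, 0.001, 8.5], [0.39, -0.01, 0.8, 0.001, 0.001, 0.001, 8.5], [0.39, -0.01, 0.8, -0.0, -0.0, -0.0, 8.5], [0.39, -0.01, 0.8, 0.0, 0.0, 0.0, 8.5], [0.39, -0.02, 0.8, 0.0, 0.0, 0.0, 8.5]]
```

View pics/w3.png

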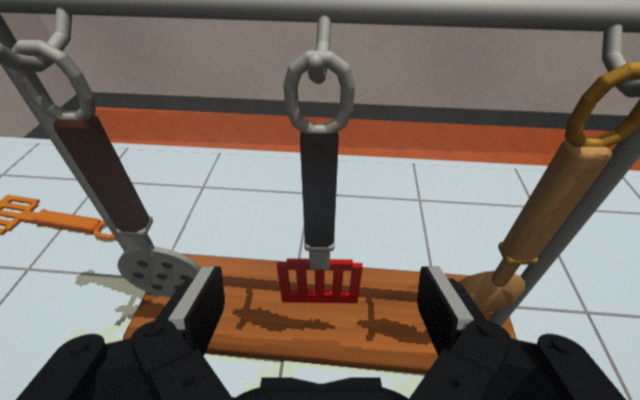

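The handle runs from (319,135) to (320,246) and the blade edge is at row 303, within a few pixels of the prediction. Going in to grip.

>>> carry_out([
  [0.36,-0.05,0.85,0.001,-0.001,0.001,8.5],
  [0.39,-0.01,0.8,0,0,0,8.5],
  [0.39,-0.01,0.8,0,0,0,8.5],
  [0.39,-0.01,0.8,0,0,0,8.5],
  [0.39,-0.02,0.8,0,0,0,8.5],
  [0,0,0,0,0,0,4.0],
  [0,0,0,0,0,0,3.0],
  [0,0,0,0,0,0,1.0],
  [0,0,0,0,0,0,1.0],
  [0,0,0,0,0,0,1.0],
], newtons=50)

```text
clock: 6.3
eef_pos: [0.6321, -0.036, 0.1943]
tcp_rot: [3.126, -1.117, 0.095]
ft_force: [0.0, -0.8, 0.2]
finger_gap: 0.0162
grasp_force: 50.0
```

>>> carry_out([
  [0,0,0,0,0,0,1.0],
  [0,0,0,0,0,0,1.0],
  [0,0,0,0,0,0,1.0],
])

```text
clock: 6.6
eef_pos: [0.6323, -0.036, 0.1944]
tcp_rot: [3.126, -1.117, 0.095]
ft_force: [-0.7, -0.4, -0.1]
finger_gap: 0.0164
grasp_force: 49.9
```

```bash
python3 - <<'E'
from scan import *
s=st();pic('wrist','w4')
p=np.array(s['eef_pos']);R=Rn.from_euler('xyz',s['tcp_rot']);x=Rh.apply([1,0,0])
a=lpath(p,R,p+[0,0,.015],R,3);p2=p+[0,0,.015];b=lpath(p2,R,p2-.05*x,R,5)
rows(a+b,1.0)
print(h.ik(p2-.05*x,R,s['q']))
E
```

```text
t 6.6 q [-0.289   0.644   2.519   2.7781  1.1373 -1.5869] p [ 0.6323 -0.036   0.1944] rpy [ 3.126  -1.1173  0.0954] gap 0.0164 grip 49.89286108408123 F [-0.6509 -0.3506 -0.0745]
[[0.45, 0.01, -0.22, -0.0, 0.0, 0.0, 1.0], [0.45, 0.0, -0.22, -0.0, 0.0, 0.0, 1.0], [0.45, 0.01, -0.22, -0.0, 0.0, 0.0, 1.0], [-0.44, 0.0, -0.9, -0.0, 0.0, 0.0, 1.0], [-0.44, 0.01, -0.9, -0.0, 0.0, 0.0, 1.0], [-0.44, -0.0, -0.9, -0.0, 0.0, 0.0, 1.0], [-0.43, 0.0, -0.89, -0.0, 0.0, 0.0, 1.0], [-0.44, 0.01, -0.9, -0.0, 0.0, 0.0, 1.0]]
(array([-0.3573,  0.6137,  2.6242,  2.7235,  1.205 , -1.6218]), np.float64(2.220446049250313e-15))
```

View pics/w4.png

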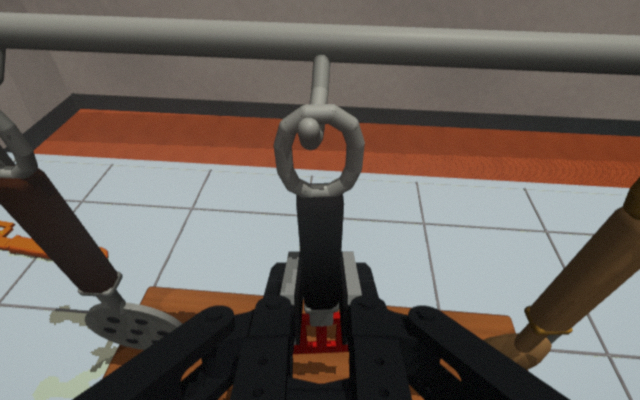

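The grip is slightly shallow, with a 16.4 mm gap on an 18 mm handle. I'll reopen a little, advance 4.5 mm and close again.

>>> carry_out([
  [0,0,0,0,0,0,3.0],
  [0,0,0,0,0,0,3.0],
  [0,0,0.25,0,0,0,3.0],
  [0,0,0.2,0,0,0,3.0],
  [0,0,0,0,0,0,1.0],
  [0,0,0,0,0,0,1.0],
  [0,0,0,0,0,0,1.0],
  [0,0,0,0,0,0,1.0],
], newtons=50)

```text
clock: 7.45
eef_pos: [0.6364, -0.0356, 0.1925]
tcp_rot: [3.126, -1.117, 0.096]
ft_force: [0.4, -0.6, 1.0]
finger_gap: 0.0165
grasp_force: 52.8
```

>>> carry_out([
  [0,0,0,0,0,0,3.0],
  [0,0,0,0,0,0,3.0],
  [0,0,-0.3,0,0,0,3.0],
  [0,0,0,0,0,0,1.0],
  [0,0,0,0,0,0,1.0],
  [0,0,0,0,0,0,1.0],
  [0,0,0,0,0,0,1.0],
], newtons=60)

```text
clock: 8.15
eef_pos: [0.6337, -0.0358, 0.1939]
tcp_rot: [3.126, -1.118, 0.096]
ft_force: [-1.4, -0.5, 0.5]
finger_gap: 0.016
grasp_force: 59.5
```

>>> carry_out([
  [0.45,0.01,-0.22,0,0,0,1.0],
  [0.45,0,-0.22,0,0,0,1.0],
  [0.45,0.01,-0.22,0,0,0,1.0],
  [0,0,0,0,0,0,1.0],
])

```text
clock: 8.55
eef_pos: [0.6339, -0.036, 0.21]
tcp_rot: [3.125, -1.119, 0.097]
ft_force: [-0.0, 0.4, -1.8]
finger_gap: 0.0161
grasp_force: 59.1
```

```bash
python3 - <<'E'
from h import *
s=st();a=pic('wrist','w5')
im=pic('side','s5')
b=cv2.resize(im[85:235,260:360],None,fx=4,fy=4,interpolation=cv2.INTER_CUBIC)
cv2.imwrite('pics/c5.png',cv2.convertScaleAbs(np.hstack([b,cv2.resize(a[60:360,220:420],None,fx=2,fy=2)])[:,:,::-1],alpha=1.2))
E
```

```text
t 8.55 q [-0.2877  0.5956  2.5116  2.7697  1.0867 -1.5651] p [ 0.6339 -0.036   0.21  ] rpy [ 3.1247 -1.1187  0.0968] gap 0.0161 grip 59.13313074968755 F [-0.0019  0.4338 -1.828 ]
```

View pics/c5.png

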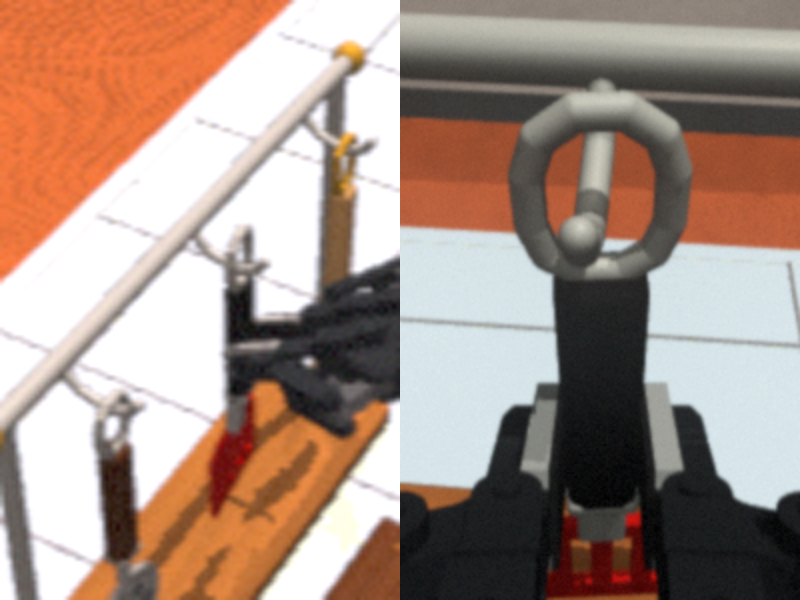

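The turner is lifted about 15.5 mm, the eye is clear around the hook (hook tip at (578,240) inside the eye) and the neighbours still hang. Backing off now.

>>> carry_out([
  [-0.44,0,-0.9,0,0,0,1.0],
  [-0.44,0.01,-0.9,0,0,0,1.0],
  [-0.44,0,-0.9,0,0,0,1.0],
  [-0.44,0,-0.9,0,0,0,1.0],
  [-0.44,0.01,-0.9,0,0,0,1.0],
  [0,0,0,0,0,0,1.0],
])

```text
clock: 9.25
eef_pos: [0.5823, -0.0404, 0.2082]
tcp_rot: [3.128, -1.116, 0.093]
ft_force: [0.3, -0.2, -1.5]
finger_gap: 0.016
grasp_force: 59.2
```

```bash
cat >> scan.py <<'E'
def gact(Rtur,org,p,R):  # actual grasp from turner pose & tool pose
    return Rtur.inv().apply(p-org),Rtur.inv()*R
E
python3 - <<'E'
from scan import *
s=st();p=np.array(s['eef_pos']);R=Rn.from_euler('xyz',s['tcp_rot'])
# actual grasp at time of closing (turner yaw may have aligned with tool in yaw)
Rg=Rn.from_euler('xyz',[3.126,-1.118,.096]);zt=Rg.apply([0,0,1])
yaw=np.arctan2(-Rg.as_matrix()[0,1]*-1, -Rg.as_matrix()[1,1]);print('yaw',yaw)
Rtur=Rn.from_euler('z',yaw)
g=gact(Rtur,np.array([.6444,-.0350,.253]),np.array([.6337,-.0358,.1939]),Rg);print('g',g[0],g[1].as_euler('xyz'))
tip=g[0]+g[1].apply([0,0,.014]);print('tip in turner',tip)
np.savez('g.npz',p=g[0],R=g[1].as_quat())
al=np.radians(210)
for al in np.radians([195,210,225]):
  Rl,o=lay(al)
  pl,RL=at(Rl,o,g)
  for q0 in ([-.3,.63,2.42,2.2,.42,1.75],[0,.6,2.5,3.1,.5,1.6]):print(np.degrees(al),'lay',pl,h.ik(pl,RL,q0), 'above',h.ik(pl+[0,0,.1],RL,q0))
E
```

```text
t 9.25 q [-0.357   0.6166  2.6249  2.7247  1.2067 -1.6225] p [ 0.5823 -0.0404  0.2082] rpy [ 3.1279 -1.1156  0.0931] gap 0.016 grip 59.154184721410275 F [ 0.341  -0.243  -1.4548]
yaw 0.08197844308092227
g [-0.0107  0.0001 -0.0591] [ 3.126 -1.118  0.014]
tip in turner [ 0.0019  0.     -0.0652]
195.0 lay [0.4508 0.0148 0.0327] (array([-0.1898,  0.6387,  2.5554,  2.7262,  0.5003,  1.5224]), np.float64(5.768016272944543e-12)) above (array([-0.1898,  0.3141,  2.4923,  1.9388,  0.209 ,  2.3485]), np.float64(3.5388358909926865e-15))
195.0 lay [0.4508 0.0148 0.0327] (array([-0.1898,  0.6387,  2.5554,  2.7262,  0.5003,  1.5224]), np.float64(6.233813812372979e-11)) above (array([-0.1898,  0.3141,  2.4923,  1.9388,  0.209 ,  2.3485]), np.float64(1.1430295182579542e-09))
210.00000000000003 lay [0.4528 0.01   0.0327] (array([-0.3077,  0.6312,  2.5001,  2.2874,  0.4459,  1.5886]), np.float64(1.0667855487866973e-13)) above (array([-0.3077,  0.3338,  2.442 ,  1.4228,  0.335 ,  2.513 ]), np.float64(2.903617624117061e-11))
210.00000000000003 lay [0.4528 0.01   0.0327] (array([-0.3077,  0.6312,  2.5001,  2.2874,  0.4459,  1.5886]), np.float64(7.661753176346764e-10)) above (array([-0.3077,  0.3338,  2.442 ,  1.4228,  0.335 ,  2.513 ]), np.float64(3.069366982799693e-10))
225.0 lay [0.456  0.0059 0.0327] (array([-0.3799,  0.6289,  2.4175,  1.7752,  0.4243,  1.7852]), np.float64(2.1192769761313452e-13)) above (array([-0.3799,  0.3647,  2.3654,  1.1021,  0.4688,  2.5251]), np.float64(2.3342439092743916e-12))
225.0 lay [0.456  0.0059 0.0327] (array([-0.3799,  0.6289,  2.4175,  1.7752,  0.4243,  1.7852]), np.float64(1.9403201267920167e-10)) above (array([-0.3799,  0.3647,  2.3654,  1.1021,  0.4688,  2.5251]), np.float64(3.94188570673748e-10))
```

```bash
python3 - <<'E'
from scan import *
s=ctrl.state();d=np.load('g.npz');g=(d['p'],Rn.from_quat(d['R']))
Rl,o=lay(np.radians(225));pl,RL=at(Rl,o,g)
q1,e=h.ik(pl+[0,0,.08],RL,[-.38,.38,2.37,1.2,.45,2.4]);print(q1,e)
pts=np.array([[0,0,.02],[.005,.03,-.178],[.005,-.03,-.178],[.005,.03,-.125],[.005,-.03,-.125]])
def chk(Q):
    o=[]
    for q in Q:
        p,R=fk(q,KK);Rt_=R*g[1].inv();org=p-Rt_.apply(g[0]);P=org+Rt_.apply(pts);o.append([P[:,0].max(),P[P[:,0].argmax(),2],P[:,1].min(),P[:,1].max(),P[:,2].min(),p[0],p[2]])
    print(np.round(o,3))
q0=np.array(s['q'])
Q=jpath(q0,q1,.5);print(len(Q));chk(Q[::2])
rows(Q,1.0)
E
```

```text
[-0.3799  0.4146  2.3802  1.2236  0.4431  2.3899] 9.381384558082573e-14
27
[[ 0.598  0.136 -0.045  0.022  0.084  0.582  0.206]
 [ 0.596  0.274 -0.024  0.077  0.079  0.578  0.201]
 [ 0.594  0.258 -0.014  0.124  0.08   0.571  0.196]
 [ 0.589  0.238 -0.004  0.161  0.086  0.561  0.189]
 [ 0.579  0.216  0.005  0.188  0.095  0.549  0.182]
 [ 0.564  0.193  0.012  0.205  0.106  0.535  0.174]
 [ 0.546  0.17   0.016  0.215  0.115  0.52   0.166]
 [ 0.528  0.164  0.016  0.216  0.122  0.505  0.156]
 [ 0.523  0.155  0.012  0.211  0.122  0.491  0.147]
 [ 0.525  0.151  0.005  0.205  0.118  0.479  0.137]
 [ 0.532  0.139 -0.006  0.192  0.108  0.469  0.129]
 [ 0.54   0.124 -0.019  0.173  0.102  0.461  0.122]
 [ 0.55   0.109 -0.034  0.145  0.101  0.457  0.116]
 [ 0.561  0.097 -0.05   0.111  0.097  0.456  0.113]]
[[-0.16, -1.58, 0.17, 0.048, -0.014, 0.122, 1.0], [-0.38, -1.47, 0.17, 0.044, -0.022, 0.12, 1.0], [-0.6, -1.33, 0.15, 0.039, -0.028, 0.117, 1.0], [-0.77, -1.17, 0.14, 0.034, -0.033, 0.116, 1.0], [-0.92, -0.98, 0.12, 0.026, -0.038, 0.114, 1.0], [-1.03, -0.76, 0.1, 0.02, -0.041, 0.111, 1.0], [-1.1
[... 308 characters left out ...]
, -0.028, -0.025, 0.101, 1.0], [-0.49, 0.75, -0.07, -0.031, -0.02, 0.1, 1.0], [-0.3, 0.81, -0.09, -0.034, -0.013, 0.1, 1.0], [-0.09, 0.85, -0.11, -0.035, -0.005, 0.098, 1.0], [0.12, 0.84, -0.14, -0.035, 0.001, 0.097, 1.0], [0.32, 0.8, -0.15, -0.034, 0.008, 0.096, 1.0], [0.5, 0.71, -0.18, -0.031, 0.014, 0.096, 1.0], [0.68, 0.59, -0.2, -0.027, 0.021, 0.095, 1.0]]
[[0.82, 0.44, -0.21, -0.023, 0.025, 0.095, 1.0], [0.93, 0.26, -0.24, -0.017, 0.029, 0.094, 1.0], [1.02, 0.05, -0.26, -0.011, 0.032, 0.093, 1.0], [1.05, -0.15, -0.27, -0.005, 0.034, 0.094, 1.0], [1.05, -0.38, -0.29, 0.002, 0.034, 0.093, 1.0], [1.02, -0.59, -0.3, 0.009, 0.034, 0.092, 1.0], [0.93, -0.81, -0.31, 0.016, 0.032, 0.093, 1.0]]
```

```bash
python3 - <<'E'
from scan import *
s=ctrl.state();d=np.load('g.npz');g=(d['p'],Rn.from_quat(d['R']))
Rl,o=lay(np.radians(225));pl,RL=at(Rl,o,g)
q1,e=h.ik(pl+[0,0,.08],RL,[-.38,.38,2.37,1.2,.45,2.4])
pts=np.array([[0,0,.02],[.005,.03,-.178],[.005,-.03,-.178],[.005,.03,-.125],[.005,-.03,-.125]])
q0=np.array(s['q']);Q=jpath(q0,q1,.5);N=len(Q)
v=[]
for i,q in enumerate(Q):
    p,R=fk(q,KK);w=np.sin(np.pi*(i+1)/N);v.append((p+np.array([-.005,-.04,.015])*w,R))
o_=[]
for p,R in v:
    Rt_=R*g[1].inv();org=p-Rt_.apply(g[0]);P=org+Rt_.apply(pts);o_.append([P[:,0].max(),P[:,1].max(),P[P[:,1].argmax(),0],P[P[:,1].argmax(),2],P[:,2].min()])
print(np.round(o_[::3],3));qq=q0
for p,R in v: qq,e=h.ik(p,R,qq);assert e<1e-4 and qq[2]<2.66,(qq,e)
rows(v,1.0)
E
```

```text
[[0.597 0.017 0.592 0.093 0.086]
 [0.593 0.084 0.574 0.114 0.085]
 [0.585 0.131 0.552 0.14  0.097]
 [0.567 0.161 0.532 0.163 0.114]
 [0.541 0.175 0.519 0.176 0.13 ]
 [0.521 0.175 0.516 0.176 0.137]
 [0.521 0.173 0.468 0.138 0.13 ]
 [0.533 0.161 0.479 0.127 0.113]
 [0.549 0.136 0.5   0.109 0.104]]
[[-0.05, -1.12, 0.01, 0.048, -0.014, 0.122, 1.0], [-0.22, -1.04, -0.01, 0.044, -0.022, 0.12, 1.0], [-0.39, -0.95, -0.05, 0.039, -0.028, 0.117, 1.0], [-0.55, -0.83, -0.07, 0.034, -0.033, 0.116, 1.0], [-0.67, -0.69, -0.1, 0.026, -0.038, 0.114, 1.0], [-0.78, -0.53, -0.11, 0.02, -0.041, 0.111, 1.0], [-0.86, -0.37, -0.13, 0.011, -0.042, 0.111, 1.0], [-0.91, -0.18, -0.13, 0.004, -0.043, 0.108, 1.0], [-0.91, 0.0, -0.14, -0.003, -0.041, 0.107, 1.0], [-0.89, 0.18, -0.13, -0.011, -0.039, 0.105, 1.0]]
[[-0.84, 0.36, -0.12, -0.017, -0.036, 0.104, 1.0], [-0.74, 0.5, -0.1, -0.023, -0.032, 0.103, 1.0], [-0.63, 0.64, -0.09, -0.028, -0.025, 0.101, 1.0], [-0.5, 0.75, -0.07, -0.031, -0.02, 0.1, 1.0], [-0.33, 0.81, -0.05, -0.034, -0.013, 0.1, 1.0], [-0.16, 0.86, -0.02, -0.035, -0.005, 0.098, 1.0], [0.01, 0.85, -0.0, -0.035, 0.001, 0.097, 1.0], [0.17, 0.83, 0.01, -0.034, 0.008, 0.096, 1.0], [0.34, 0.74, 0.04, -0.031, 0.014, 0.096, 1.0], [0.48, 0.65, 0.05, -0.027, 0.021, 0.095, 1.0]]
[[0.6, 0.52, 0.06, -0.023, 0.025, 0.095, 1.0], [0.69, 0.36, 0.07, -0.017, 0.029, 0.094, 1.0], [0.75, 0.18, 0.06, -0.011, 0.032, 0.093, 1.0], [0.78, 0.01, 0.07, -0.005, 0.034, 0.094, 1.0], [0.78, -0.19, 0.05, 0.002, 0.034, 0.093, 1.0], [0.73, -0.37, 0.03, 0.009, 0.034, 0.092, 1.0], [0.66, -0.55, 0.02, 0.016, 0.032, 0.093, 1.0]]
```

>>> carry_out([
  [-0.05,-1.12,0.01,0.048,-0.014,0.122,1.0],
  [-0.22,-1.04,-0.01,0.044,-0.022,0.12,1.0],
  [-0.39,-0.95,-0.05,0.039,-0.028,0.117,1.0],
  [-0.55,-0.83,-0.07,0.034,-0.033,0.116,1.0],
  [-0.67,-0.69,-0.1,0.026,-0.038,0.114,1.0],
  [-0.78,-0.53,-0.11,0.02,-0.041,0.111,1.0],
  [-0.86,-0.37,-0.13,0.011,-0.042,0.111,1.0],
  [-0.91,-0.18,-0.13,0.004,-0.043,0.108,1.0],
  [-0.91,0.0,-0.14,-0.003,-0.041,0.107,1.0],
  [-0.89,0.18,-0.13,-0.011,-0.039,0.105,1.0],
])

```text
clock: 10.25
eef_pos: [0.5388, 0.041, 0.1926]
tcp_rot: [-2.189, -0.164, -0.886]
ft_force: [0.2, 0.6, -1.7]
finger_gap: 0.016
grasp_force: 59.1
```

>>> carry_out([
  [-0.84,0.36,-0.12,-0.017,-0.036,0.104,1.0],
  [-0.74,0.5,-0.1,-0.023,-0.032,0.103,1.0],
  [-0.63,0.64,-0.09,-0.028,-0.025,0.101,1.0],
  [-0.5,0.75,-0.07,-0.031,-0.02,0.1,1.0],
  [-0.33,0.81,-0.05,-0.034,-0.013,0.1,1.0],
  [-0.16,0.86,-0.02,-0.035,-0.005,0.098,1.0],
  [0.01,0.85,-0.0,-0.035,0.001,0.097,1.0],
  [0.17,0.83,0.01,-0.034,0.008,0.096,1.0],
  [0.34,0.74,0.04,-0.031,0.014,0.096,1.0],
  [0.48,0.65,0.05,-0.027,0.021,0.095,1.0],
])

```text
clock: 11.25
eef_pos: [0.4714, 0.0471, 0.1441]
tcp_rot: [-2.715, 0.553, -1.568]
ft_force: [-0.8, -0.3, -1.5]
finger_gap: 0.0159
grasp_force: 59.0
```

>>> carry_out([
  [0.6,0.52,0.06,-0.023,0.025,0.095,1.0],
  [0.69,0.36,0.07,-0.017,0.029,0.094,1.0],
  [0.75,0.18,0.06,-0.011,0.032,0.093,1.0],
  [0.78,0.01,0.07,-0.005,0.034,0.094,1.0],
  [0.78,-0.19,0.05,0.002,0.034,0.093,1.0],
  [0.73,-0.37,0.03,0.009,0.034,0.092,1.0],
  [0.66,-0.55,0.02,0.016,0.032,0.093,1.0],
  [0,0,0,0,0,0,1.0],
])

```text
clock: 12.05
eef_pos: [0.4581, 0.0058, 0.1131]
tcp_rot: [-3.139, 0.453, -2.349]
ft_force: [0.1, 0.3, -0.7]
finger_gap: 0.0159
grasp_force: 59.0
```

```bash
python3 - <<'E'
from scan import *
s=st();d=np.load('g.npz');g=(d['p'],Rn.from_quat(d['R']))
Rl,o=lay(np.radians(225));pl,RL=at(Rl,o,g)
p=np.array(s['eef_pos']);R=Rn.from_euler('xyz',s['tcp_rot'])
print('target lay',pl);rows(lpath(p,R,pl+[0,0,.012],RL,7),1.0)
im=pic('side','s6');im2=pic('scene','sc6')
a=cv2.resize(im[180:330,290:440],(400,400));b=cv2.resize(im2[150:270,285:405],(400,400))
for n,A,off,k in(('side',a,(290,180),400/150),('scene',b,(285,150),400/120)):
  Rc=R*g[1].inv();oc=p-Rc.apply(g[0])
  for q in ([0,0,.02],[0,0,-.016],[0,0,-.101],[.005,.03,-.178],[.005,-.03,-.178]):
    u=(proj(n,oc+Rc.apply(q))[0]-off)*k;cv2.circle(A,tuple(int(v) for v in u),4,(0,255,0),1)
cv2.imwrite('pics/c6.png',cv2.convertScaleAbs(np.hstack([a,b])[:,:,::-1],alpha=1.5))
E
```

```text
t 12.05 q [-0.3771  0.4148  2.3781  1.2257  0.4412  2.3909] p [0.4581 0.0058 0.1131] rpy [-3.1391  0.4529 -2.349 ] gap 0.0159 grip 59.046594221144915 F [ 0.1094  0.2559 -0.7097]
target lay [0.456  0.0059 0.0327]
[[0.45, 0.02, 0.87, -0.0, 0.0, 0.0, 1.0], [0.44, 0.03, 0.87, -0.001, 0.0, 0.0, 1.0], [0.45, 0.02, 0.87, -0.0, 0.0, 0.0, 1.0], [0.44, 0.03, 0.87, -0.0, 0.0, 0.0, 1.0], [0.45, 0.02, 0.87, -0.001, 0.0, 0.0, 1.0], [0.44, 0.02, 0.87, -0.0, 0.0, 0.0, 1.0], [0.45, 0.03, 0.87, -0.0, 0.0, 0.0, 1.0]]
```

View pics/c6.png

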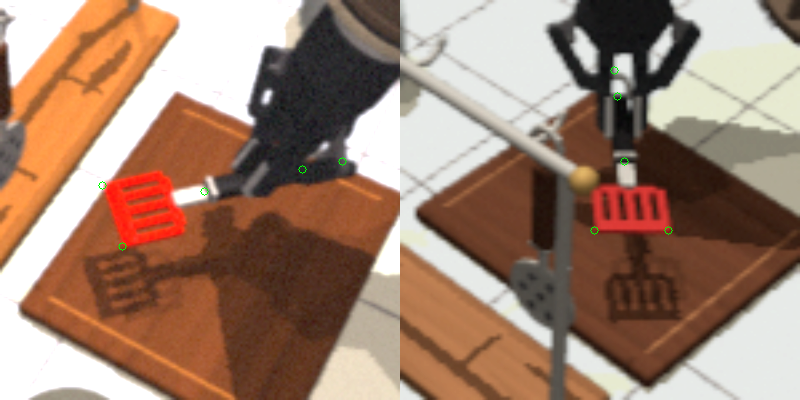

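The turner is held nearly level above the board. The overlaid predicted tip corners match the blade to about 2 pixels. Lowering it.

>>> carry_out([
  [0.45,0.02,0.87,0,0,0,1.0],
  [0.44,0.03,0.87,-0.001,0,0,1.0],
  [0.45,0.02,0.87,0,0,0,1.0],
  [0.44,0.03,0.87,0,0,0,1.0],
  [0.45,0.02,0.87,-0.001,0,0,1.0],
  [0.44,0.02,0.87,0,0,0,1.0],
  [0.45,0.03,0.87,0,0,0,1.0],
  [0,0,0,0,0,0,1.0],
])

```text
clock: 12.95
eef_pos: [0.4551, 0.0062, 0.0438]
tcp_rot: [3.141, 0.453, -2.347]
ft_force: [0.1, -0.4, -0.8]
finger_gap: 0.0159
grasp_force: 59.0
```

>>> carry_out([
  [0.13,0,0.27,0,0,0,1.0],
  [0.13,0,0.27,0,0,0,1.0],
  [0.09,0,0.18,0,0,0,1.0],
  [0,0,0,0,0,0,1.0],
])

```text
clock: 13.35
eef_pos: [0.4556, 0.0061, 0.0366]
tcp_rot: [-3.141, 0.453, -2.347]
ft_force: [-0.3, 0.5, -0.6]
finger_gap: 0.0162
grasp_force: 59.0
```

>>> carry_out([
  [0.07,0,0.135,0,0,0,1.0],
  [0,0,0,0,0,0,1.0],
])

```text
clock: 13.55
eef_pos: [0.4555, 0.0061, 0.0351]
tcp_rot: [-3.141, 0.453, -2.348]
ft_force: [-0.6, 0.3, 0.0]
finger_gap: 0.0161
grasp_force: 59.0
```

>>> carry_out([
  [0.07,0,0.135,0,0,0,1.0],
  [0,0,0,0,0,0,1.0],
])

```text
clock: 13.75
eef_pos: [0.4556, 0.006, 0.034]
tcp_rot: [-3.141, 0.454, -2.348]
ft_force: [-4.2, -4.5, 16.8]
finger_gap: 0.0161
grasp_force: 61.4
```

>>> carry_out([
  [0.04,0,0.09,0,0,0,1.0],
  [0,0,0,0,0,0,1.0],
])

```text
clock: 13.95
eef_pos: [0.4558, 0.006, 0.0332]
tcp_rot: [-3.14, 0.454, -2.348]
ft_force: [-4.3, -5.0, 20.0]
finger_gap: 0.016
grasp_force: 63.1
```

Contact at the expected height with 20 N. I'll relax slightly, release, then back off along the tool axis.

>>> carry_out([
  [-0.03,0,-0.07,0,0,0,1.0],
  [0,0,0,0,0,0,2.2],
  [0,0,0,0,0,0,3.5],
  [0,0,0,0,0,0,4.0],
  [0,0,0,0,0,0,4.0],
  [0,0,-1.0,0,0,0,4.0],
  [0,0,-3.0,0,0,0,5.0],
  [0,0,-3.0,0,0,0,6.0],
  [0,0,-3.0,0,0,0,6.0],
  [0,0,0,0,0,0,6.0],
])

```text
clock: 14.95
eef_pos: [0.4246, -0.0264, 0.1255]
tcp_rot: [-3.137, 0.453, -2.346]
ft_force: [0.7, 0.5, -0.3]
finger_gap: 0.0604
grasp_force: 0.0
```

```bash
python3 - <<'E'
from scan import *
s=st()
im=pic('side','s7');im2=pic('scene','sc7');w=pic('wrist','w7')
a=cv2.resize(im[190:320,300:430],(400,400),interpolation=cv2.INTER_CUBIC);b=cv2.resize(w,(400,250));b=np.vstack([b,cv2.resize(im2[170:260,290:434],(400,250))])[:400]
Rl,o=lay(np.radians(225))
def dots(A,n,off,k):
  for q in ([0,0,.02],[0,0,-.101],[.005,.03,-.178],[.005,-.03,-.178]):
    P=o+Rl.apply(q);u=(proj(n,P)[0] if n!='wrist' else projw(np.array(s['eef_pos']),s['tcp_rot'],P)[0])
    u=(u-off)*k;cv2.circle(A,tuple(int(v) for v in u),3,(0,255,0),1)
dots(a,'side',(300,190),400/130);dots(b,'wrist',(0,0),.625)
cv2.imwrite('pics/c7.png',cv2.convertScaleAbs(np.hstack([a,b])[:,:,::-1],alpha=1.5))
E
```

```text
t 14.95 q [-0.5006  0.3678  2.4125  1.1205  0.4857  2.3762] p [ 0.4246 -0.0264  0.1255] rpy [-3.1374  0.4531 -2.3457] gap 0.0604 grip 0.0 F [ 0.7233  0.4591 -0.2938]
```

View pics/c7.png

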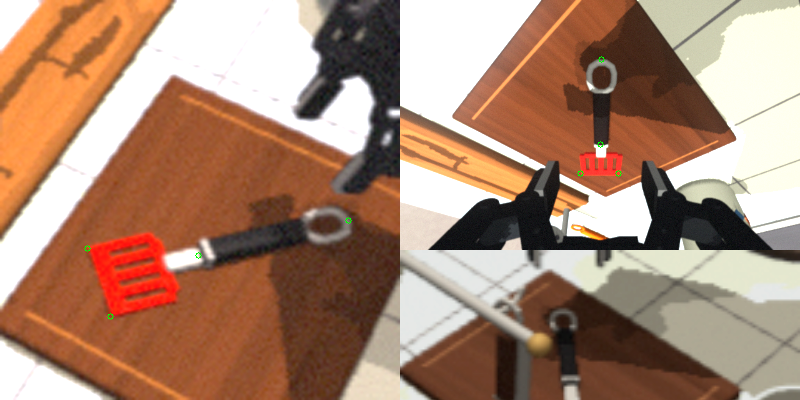

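The turner lies flat and released on the board, eye towards the robot, at the predicted place (about 1 px off). For the crock I'll fit the rim circles to image gradients, and check the blade's centroid the same way.

```bash
python3 - <<'E'
from scan import *
t=np.linspace(0,2*np.pi,90,endpoint=False)
G={}
for n in('scene','side'):
    g=cv2.GaussianBlur(cv2.cvtColor(cv2.imread(f'pics/{n}0.png'),cv2.COLOR_BGR2GRAY).astype(np.float32),(0,0),1.0)
    G[n]=np.minimum(np.hypot(cv2.Sobel(g,cv2.CV_32F,1,0),cv2.Sobel(g,cv2.CV_32F,0,1)),120)
def score(n,x,y):
    v=0
    for r in(.055,.049):
        uv=proj(n,np.c_[x+r*np.cos(t),y+r*np.sin(t),np.full(90,.13)]).astype(np.float32)
        v+=cv2.remap(G[n],uv[:,0].reshape(1,-1),uv[:,1].reshape(1,-1),cv2.INTER_LINEAR).mean()
    return v
X=np.arange(.43,.52,.002);Y=np.arange(.25,.33,.002)
S={n:np.array([[score(n,x,y) for y in Y] for x in X]) for n in G}
S['both']=S['scene']+S['side']
for n,A in S.items():
    i,j=np.unravel_index(A.argmax(),A.shape);print(n,X[i],Y[j],A.max(),np.median(A))
# blade centroid
Rl,o=lay(np.radians(225));u=np.linspace(-1,1,15)
P=o+Rl.apply(np.array([[.003,.03*a,-.1515+.0265*b] for a in u for b in u]))
for n in('side','scene'):
    im=cv2.imread(f'pics/{"s7" if n=="side" else "sc7"}.png').astype(int);q=proj(n,P)
    m=(im[:,:,2]>90)&(im[:,:,1]<60)&(im[:,:,0]<60);ys,xs=np.nonzero(m);c=q.mean(0)
    k=np.hypot(xs-c[0],ys-c[1])<25;print(n,'pred',c,'seen',xs[k].mean(),ys[k].mean(),k.sum(), 'dxy mm',(ray(n,(xs[k].mean(),ys[k].mean()),.019)-ray(n,c,.019))*1e3)
E
```

```text
scene 0.468 0.28800000000000003 189.95511 71.13544
side 0.466 0.29000000000000004 171.97873 63.053253
both 0.468 0.29000000000000004 358.64676 133.03085
side pred [343.2585 278.5726] seen 342.9331970006817 279.1002044989775 1467 dxy mm [-0.0093  1.5991  0.    ]
scene pred [352.6164 231.9492] seen 352.4555555555556 232.0888888888889 270 dxy mm [0.7342 0.0286 0.    ]
```

```bash
cat >> scan.py <<'E'
TAU,PHI=.3,.32
g2=tool_from((.0027,0,-.112),-TAU,True)
LAY=(lay(np.radians(225))[0],lay(np.radians(225))[1]+[.0003,.0008,0])
CR=np.array([.467,.289,0])
def crock(be,dz=0,u0=-.0065,h=.010):
    u=np.array([np.cos(be),np.sin(be),0]);k=np.array([0,0,1.])
    z=-(np.cos(PHI)*k+np.sin(PHI)*u);x=np.cos(PHI)*u-np.sin(PHI)*k
    return Rn.from_matrix(np.c_[x,np.cross(z,x),z]),CR+u*u0+k*(h+dz)-.02*z
E
python3 - <<'E'
from scan import *
s=ctrl.state()
pr,Rr=at(*LAY,g2);qr,e=h.ik(pr,Rr,[.17,.72,1.87,-.26,.85,1.16]);print('re',pr,qr,e)
zt=Rr.apply([0,0,1]);pa=pr-.07*zt;qa,e=h.ik(pa,Rr,qr);print('above',pa,qa,e)
for be in(.4,.7,1.0,1.3,1.6):
    q=[.1,.65,2.45,2.2,.97,-1.57]
    for dz in(0,.05,.1,.15):
        p,R=at(*crock(be,dz),g2);q,e=h.ik(p,R,q);print(be,dz,p,q,round(e,4))
Q=jpath(s['q'],qa,.5);print(len(Q),[np.round(fk(q,KK)[0],3).tolist() for q in Q[::4]])
rows(Q,4.5)
E
```

```text
re [0.4966 0.0471 0.0327] [ 0.1582  0.7008  1.9054 -0.2452  0.7959  1.1384] 2.6292696492236084e-10
above [0.5112 0.0617 0.0995] [ 0.1784  0.6135  1.8392 -0.209   0.9481  1.1081] 3.469446951953614e-16
0.4 0 [0.4911 0.2992 0.1426] [ 0.5902  0.6583  2.5818  3.3202  1.0476 -1.5493] 0.0
0.4 0.05 [0.4911 0.2992 0.1926] [ 0.5902  0.4829  2.559   3.3474  0.853  -1.5958] 0.0
0.4 0.1 [0.4911 0.2992 0.2426] [ 0.5902  0.318   2.5188  3.3976  0.6532 -1.6643] 0.0
0.4 0.15 [0.4911 0.2992 0.2926] [ 0.5902  0.1724  2.4643  3.4941  0.4621 -1.7774] 0.0
0.7 0 [0.487  0.3059 0.1426] [ 0.3159  0.6587  2.5832  2.7811  1.0442 -1.6142] 0.0
0.7 0.05 [0.487  0.3059 0.1926] [ 0.3159  0.4828  2.5604  2.7275  0.8601 -1.5222] 0.0
0.7 0.1 [0.487  0.3059 0.2426] [ 0.3159  0.3175  2.5201  2.6323  0.6757 -1.3905] 0.0
0.7 0.15 [0.487  0.3059 0.2926] [ 0.3159  0.1716  2.4655  2.465   0.5087 -1.1898] 0.0
1.0 0 [0.4812 0.311  0.1426] [ 0.1092  0.6425  2.4892  2.2453  0.9446 -1.5613] 0.0
1.0 0.05 [0.4812 0.311  0.1926] [ 0.1092  0.4914  2.4696  2.1334  0.8453 -1.383 ] 0.0
1.0 0.1 [0.4812 0.311  0.2426] [ 0.1092  0.349   2.
[... 1430 characters left out ...]
, 4.5]]
[[-0.21, -0.19, 0.34, -0.039, -0.005, -0.126, 4.5], [-0.11, -0.2, 0.3, -0.04, -0.006, -0.126, 4.5], [0.0, -0.18, 0.25, -0.041, -0.007, -0.125, 4.5], [0.11, -0.17, 0.2, -0.041, -0.008, -0.124, 4.5], [0.21, -0.13, 0.14, -0.042, -0.009, -0.123, 4.5], [0.3, -0.07, 0.09, -0.043, -0.011, -0.122, 4.5], [0.4, -0.02, 0.03, -0.044, -0.012, -0.12, 4.5], [0.48, 0.06, -0.04, -0.045, -0.014, -0.12, 4.5], [0.56, 0.15, -0.1, -0.045, -0.015, -0.118, 4.5], [0.63, 0.24, -0.18, -0.046, -0.017, -0.117, 4.5]]
[[0.67, 0.36, -0.25, -0.047, -0.018, -0.115, 4.5], [0.72, 0.47, -0.33, -0.047, -0.021, -0.114, 4.5], [0.74, 0.59, -0.41, -0.047, -0.023, -0.112, 4.5], [0.75, 0.72, -0.49, -0.048, -0.025, -0.11, 4.5]]
```

>>> carry_out([
  [-0.97,0.46,0.58,-0.033,0.001,-0.133,4.5],
  [-0.95,0.33,0.56,-0.033,0.001,-0.132,4.5],
  [-0.89,0.23,0.55,-0.033,0,-0.132,4.5],
  [-0.84,0.16,0.54,-0.034,-0.001,-0.132,4.5],
  [-0.76,0.07,0.51,-0.035,-0.001,-0.131,4.5],
  [-0.69,0.01,0.5,-0.036,-0.001,-0.13,4.5],
  [-0.61,-0.06,0.47,-0.036,-0.002,-0.13,4.5],
  [-0.51,-0.11,0.45,-0.036,-0.003,-0.129,4.5],
  [-0.42,-0.14,0.41,-0.038,-0.004,-0.128,4.5],
  [-0.31,-0.18,0.38,-0.038,-0.004,-0.128,4.5],
])

```text
clock: 16.1
eef_pos: [0.4424, 0.0595, 0.1053]
tcp_rot: [-2.949, 0.309, -0.935]
ft_force: [-1.0, 0.2, 0.4]
finger_gap: 0.0448
grasp_force: 0.0
```

>>> carry_out([
  [-0.21,-0.19,0.34,-0.039,-0.005,-0.126,4.5],
  [-0.11,-0.2,0.3,-0.04,-0.006,-0.126,4.5],
  [0.0,-0.18,0.25,-0.041,-0.007,-0.125,4.5],
  [0.11,-0.17,0.2,-0.041,-0.008,-0.124,4.5],
  [0.21,-0.13,0.14,-0.042,-0.009,-0.123,4.5],
  [0.3,-0.07,0.09,-0.043,-0.011,-0.122,4.5],
  [0.4,-0.02,0.03,-0.044,-0.012,-0.12,4.5],
  [0.48,0.06,-0.04,-0.045,-0.014,-0.12,4.5],
  [0.56,0.15,-0.1,-0.045,-0.015,-0.118,4.5],
  [0.63,0.24,-0.18,-0.046,-0.017,-0.117,4.5],
])

```text
clock: 17.1
eef_pos: [0.4718, 0.0668, 0.0916]
tcp_rot: [-3.069, 0.232, 0.323]
ft_force: [0.4, 0.5, 0.3]
finger_gap: 0.0448
grasp_force: 0.0
```

>>> carry_out([
  [0.67,0.36,-0.25,-0.047,-0.018,-0.115,3.5],
  [0.72,0.47,-0.33,-0.047,-0.021,-0.114,3.5],
  [0.74,0.59,-0.41,-0.047,-0.023,-0.112,3.5],
  [0.75,0.72,-0.49,-0.048,-0.025,-0.11,3.5],
  [0,0,0,0,0,0,3.5],
])

```text
clock: 17.6
eef_pos: [0.5108, 0.0639, 0.0979]
tcp_rot: [-3.138, 0.302, 0.792]
ft_force: [0.0, -0.1, -0.2]
finger_gap: 0.035
grasp_force: 0.0
```

```bash
sed -i 's/^g2=.*/g2=tool_from((.0027,0,-.111),-TAU,True)/' scan.py; python3 - <<'E'
from scan import *
s=st();p=np.array(s['eef_pos']);R=Rn.from_euler('xyz',s['tcp_rot'])
pr,Rr=at(*LAY,g2);zt=Rr.apply([0,0,1])
im=pic('wrist','w8')
# where is the red blade / steel in wrist view vs prediction
u=np.linspace(-1,1,15);P=LAY[1]+LAY[0].apply(np.array([[.003,.03*a,-.1515+.0265*b] for a in u for b in u]))
q=projw(p,s['tcp_rot'],P);c=q.mean(0);m=(im[:,:,0]>100)&(im[:,:,1]<70)&(im[:,:,2]<70);ys,xs=np.nonzero(m)
print('pred',c,q.min(0),q.max(0),'seen',xs.mean(),ys.mean(),xs.min(),xs.max(),ys.min(),ys.max(),m.sum())
a,b=rows(lpath(p,R,pr-.012*zt,Rr,6),3.5);rows(lpath(a,b,pr,Rr,4),3.5,a,b)
print(pr)
E
```

```text
t 17.6 q [ 0.1818  0.6169  1.8392 -0.2075  0.9474  1.1049] p [0.5108 0.0639 0.0979] rpy [-3.138   0.3016  0.7918] gap 0.035 grip 0.0 F [ 0.0225 -0.0857 -0.2121]
pred [324.2631 165.1649] [270.378  124.1675] [379.3213 202.4454] seen 340.15611182298903 216.68580916457614 91 639 0 372 55409
[[0.05, 0.06, 0.93, -0.002, 0.0, -0.004, 3.5], [-0.04, 0.04, 0.95, -0.0, 0.0, 0.001, 3.5], [-0.04, 0.03, 0.95, -0.001, 0.001, 0.001, 3.5], [-0.05, 0.03, 0.95, -0.0, -0.0, 0.001, 3.5], [-0.04, 0.03, 0.96, -0.0, 0.0, 0.001, 3.5], [-0.05, 0.03, 0.95, -0.001, 0.0, 0.001, 3.5]]
[[0.0, -0.0, 0.3, 0.0, 0.0, 0.0, 3.5], [0.0, -0.0, 0.3, 0.0, 0.0, 0.0, 3.5], [0.0, -0.0, 0.3, 0.0, 0.0, 0.0, 3.5], [0.0, -0.0, 0.3, 0.0, 0.0, 0.0, 3.5]]
[0.4959 0.0464 0.0327]
```

```bash
python3 - <<'E'
from scan import *
s=ctrl.state();im=cv2.imread('pics/w8.png')[:,:,::-1].astype(int)
for th in (12,8,5):
    m=((im[:,:,0]>th*im[:,:,1].clip(8)/2)&(im[:,:,0]>110)).astype(np.uint8)
    n,l,st_,c=cv2.connectedComponentsWithStats(m);i=1+st_[1:,4].argmax();print(th,st_[i],c[i])
E
```

```text
12 [ 271  126  106   74 3167] [314.6176 151.6691]
8 [ 270  126  108   78 5797] [322.715  161.1377]
5 [ 269  126  110   79 6219] [322.9505 161.9413]
```

The blade's bounding box in the wrist view (269–379, 126–205) matches the prediction to within 3 px. Descending to the neck.

>>> carry_out([
  [0.05,0.06,0.93,-0.002,0,-0.004,3.5],
  [-0.04,0.04,0.95,0,0,0.001,3.5],
  [-0.04,0.03,0.95,-0.001,0.001,0.001,3.5],
  [-0.05,0.03,0.95,0,0,0.001,3.5],
  [-0.04,0.03,0.96,0,0,0.001,3.5],
  [-0.05,0.03,0.95,-0.001,0,0.001,3.5],
  [0,0,0,0,0,0,3.5],
])

```text
clock: 18.35
eef_pos: [0.4983, 0.0466, 0.0446]
tcp_rot: [3.139, 0.301, 0.785]
ft_force: [-0.4, -0.1, 0.3]
finger_gap: 0.0349
grasp_force: 0.0
```

>>> carry_out([
  [0,0,0.3,0,0,0,3.5],
  [0,0,0.3,0,0,0,3.5],
  [0,0,0.3,0,0,0,3.5],
  [0,0,0.2,0,0,0,3.5],
  [0,0,0,0,0,0,3.5],
])

```text
clock: 18.85
eef_pos: [0.497, 0.0448, 0.0351]
tcp_rot: [3.138, 0.3, 0.785]
ft_force: [-0.5, -1.0, 0.1]
finger_gap: 0.0347
grasp_force: 0.0
```

```bash
python3 - <<'E'
from scan import *
s=st();p=np.array(s['eef_pos']);R=Rn.from_euler('xyz',s['tcp_rot'])
pr,Rr=at(*LAY,g2);rows(lpath(p,R,pr,Rr,1),3.5);print(pr,'tip low corner h',(p+R.apply([-.011,0,.014]))[2],(p+R.apply([.011,0,.014]))[2])
E
```

```text
t 18.85 q [ 0.1558  0.6961  1.908  -0.2498  0.7962  1.1393] p [0.497  0.0448 0.0351] rpy [3.1381 0.2999 0.7851] gap 0.0347 grip 0.0 F [-0.5232 -0.9695  0.1244]
[[0.11, -0.19, 0.22, 0.003, -0.0, -0.0, 3.5]]
[0.4959 0.0464 0.0327] tip low corner h 0.024974308260845464 0.018474638328718665
```

>>> carry_out([
  [0.11,-0.19,0,0.003,0,0,3.5],
  [0,0,0.2,0,0,0,3.5],
  [0,0,0,0,0,0,2.0],
  [0,0,0,0,0,0,0.6],
  [0,0,0,0,0,0,0.6],
  [0,0,0,0,0,0,0.6],
  [0,0,0,0,0,0,0.6],
  [0,0,0,0,0,0,0.6],
], newtons=70)

```text
clock: 19.65
eef_pos: [0.4961, 0.0465, 0.0332]
tcp_rot: [3.141, 0.3, 0.785]
ft_force: [-1.5, 0.4, 5.8]
finger_gap: 0.0107
grasp_force: 68.7
```

>>> carry_out([
  [0.3,0,-0.96,0,0,0,0.6],
  [0.3,0,-0.96,0,0,0,0.6],
  [0.6,0,-1.91,0,0,0,0.6],
  [0.6,0,-1.91,0,0,0,0.6],
  [0.6,0,-1.91,0,0,0,0.6],
  [0.6,0,-1.91,0,0,0,0.6],
  [0,0,0,0,0,0,0.6],
])

```text
clock: 20.35
eef_pos: [0.5389, 0.0881, 0.1178]
tcp_rot: [3.138, 0.295, 0.785]
ft_force: [0.9, 0.1, -1.1]
finger_gap: 0.0103
grasp_force: 68.5
```

```bash
cat >> scan.py <<'E'
PTS=np.array([[0,0,.02],[0,0,-.06],[.005,.03,-.178],[.005,-.03,-.178],[.005,.03,-.125],[.005,-.03,-.125]])
def tur(p,R,g): Rt_=R*g[1].inv();return Rt_,p-Rt_.apply(g[0])
def redbox(n,im):
    im=im.astype(int);m=((im[:,:,0]>4*im[:,:,1].clip(8))&(im[:,:,0]>90)).astype(np.uint8)
    k,l,a,c=cv2.connectedComponentsWithStats(m);i=1+a[1:,4].argmax();return a[i],c[i]
E
python3 - <<'E'
from scan import *
s=st();p=np.array(s['eef_pos']);R=Rn.from_euler('xyz',s['tcp_rot'])
Rg=Rn.from_euler('xyz',[3.141,.3,.785]);g=gact(*LAY,np.array([.4961,.0465,.0332]),Rg);np.savez('g2.npz',p=g[0],R=g[1].as_quat())
Rc,oc=tur(p,R,g)
u=np.linspace(-1,1,15);P=oc+Rc.apply(np.array([[.005,.03*a,-.1515+.0265*b] for a in u for b in u]))
for n in('side','scene'):
    q=proj(n,P);print(n,'pred',q.min(0),q.max(0),'seen',redbox(n,pic(n,n+'9')))
tgt,RT=at(*crock(1.3,.15),g);q1,e=h.ik(tgt,RT,[.008,.3,2.25,1.4,.92,-.83]);print('tgt',tgt,q1,e)
Q=jpath(s['q'],q1,.45);print(len(Q))
for q in Q[::3]:
    pp,RR=fk(q,KK);Rc,oc=tur(pp,RR,g);W=oc+Rc.apply(PTS);print(np.round(pp,3),'low',np.round(W[W[:,2].argmin()],3),'max x',np.round(W[:,0].max(),3),'max y',np.round(W[W[:,1].argmax()],3))
rows(Q,.6)
E
```

```text
t 20.35 q [ 0.2118  0.6206  1.7548 -0.1893  1.0227  1.1167] p [0.5389 0.0881 0.1178] rpy [3.1383 0.2953 0.7851] gap 0.0103 grip 68.51296971260581 F [ 0.9412  0.1126 -1.1011]
side pred [301.8579 249.4964] [333.4962 278.0709] seen (array([303, 251,  29,  26, 271], dtype=int32), array([315.8893, 265.0037]))
scene pred [343.9761 219.5482] [368.5085 234.1782] seen (array([346, 227,  10,   7,  35], dtype=int32), array([350.0571, 230.7143]))
tgt [0.4739 0.3135 0.2921] [ 0.0067  0.2996  2.2523  1.397   0.9183 -0.8325] 4.996003610813204e-15
15
[0.514 0.108 0.119] low [0.542 0.097 0.1  ] max x 0.578 max y [0.534 0.176 0.109]
[0.46  0.174 0.136] low [0.375 0.077 0.092] max x 0.52 max y [0.473 0.243 0.146]
[0.433 0.237 0.169] low [0.359 0.152 0.092] max x 0.49 max y [0.44  0.301 0.2  ]
[0.433 0.286 0.212] low [0.377 0.223 0.106] max x 0.486 max y [0.432 0.34  0.259]
[0.453 0.312 0.261] low [0.423 0.271 0.135] max x 0.499 max y [0.441 0.357 0.315]
[[-0.15, -3.08, -0.3, 0.083, 0.045, -0.063, 0.6], [0.1, -3.03, -0.09, 0.077, 0.053, -0.061, 0.6], [0.48, -2.87, -0.14, 0.069, 0.062, -0.059, 0.6], [0.83, -2.67, -0.18, 0.058, 0.07, -0.058, 0.6], [1.12, -2.41, -0.22, 0.048, 0.077, -0.056, 0.6], [1.39, -2.11, -0.27, 0.036, 0.083, -0.055, 0.6], [1.6, -1.8, -0.33, 0.023, 0.086, -0.054, 0.6], [1.75, -1.46, -0.38, 0.01, 0.087, -0.053, 0.6], [1.87, -1.1, -0.45, -0.002, 0.088, -0.051, 0.6], [1.91, -0.73, -0.51, -0.016, 0.086, -0.051, 0.6]]
[[1.9, -0.38, -0.58, -0.027, 0.082, -0.051, 0.6], [1.85, -0.01, -0.66, -0.039, 0.077, -0.049, 0.6], [1.73, 0.32, -0.73, -0.05, 0.071, -0.05, 0.6], [1.58, 0.64, -0.8, -0.059, 0.062, -0.048, 0.6], [1.38, 0.94, -0.89, -0.068, 0.054, -0.049, 0.6]]
```

```bash
python3 - <<'E'
from scan import *
s=ctrl.state();p=np.array(s['eef_pos']);R=Rn.from_euler('xyz',s['tcp_rot'])
d=np.load('g2.npz');g=(d['p'],Rn.from_quat(d['R']))
L=lpath(p,R,[.50,.06,.29],R,6);qm,e=h.ik(L[-1][0],R,s['q']);print(qm,e)
tgt,RT=at(*crock(1.3,.16),g);q1,e=h.ik(tgt,RT,[.008,.3,2.25,1.4,.92,-.83]);print('tgt',tgt,q1,e)
Q=jpath(qm,q1,.45);print(len(Q))
for q in Q[::2]:
    pp,RR=fk(q,KK);Rc,oc=tur(pp,RR,g);W=oc+Rc.apply(PTS);print(np.round(pp,3),'low',np.round(W[W[:,2].argmin()],3),'max x',np.round(W[:,0].max(),3))
a,b=rows(L,.6);rows(Q,.6,a,b)
E
```

```text
[ 0.1791  0.3683  1.7035 -0.175   1.321   1.0293] 1.1102230246251565e-15
tgt [0.4739 0.3135 0.3021] [ 0.0067  0.2798  2.2427  1.3751  0.9237 -0.7963] 2.6883328896332146e-11
15
[0.481 0.087 0.277] low [ 0.39  -0.012  0.257] max x 0.544
[0.449 0.142 0.26 ] low [0.368 0.041 0.221] max x 0.509
[0.428 0.195 0.255] low [0.355 0.099 0.192] max x 0.484
[0.419 0.242 0.259] low [0.354 0.158 0.174] max x 0.473
[0.421 0.279 0.269] low [0.367 0.212 0.165] max x 0.472
[0.433 0.305 0.282] low [0.392 0.254 0.163] max x 0.481
[0.452 0.317 0.294] low [0.427 0.278 0.166] max x 0.495
[0.474 0.314 0.302] low [0.465 0.283 0.17 ] max x 0.512
[[-1.57, -0.11, -2.56, 0.0, 0.0, 0.0, 0.6], [-1.57, -0.11, -2.55, 0.0, 0.0, 0.0, 0.6], [-1.57, -0.11, -2.56, 0.0, 0.0, 0.0, 0.6], [-1.56, -0.11, -2.56, 0.0, 0.0, 0.0, 0.6], [-1.57, -0.11, -2.55, 0.0, 0.0, 0.0, 0.6], [-1.57, -0.11, -2.56, 0.0, 0.0, 0.0, 0.6]]
[[0.93, -3.27, 1.12, 0.088, 0.055, -0.087, 0.6], [1.22, -2.98, 1.06, 0.079, 0.065, -0.082, 0.6], [1.46, -2.65, 1.0, 0.069, 0.073, -0.076, 0.6], [1.64, -2.29, 0.92, 0.057, 0.08, -0.071, 0.6], [1.79, -1.92, 0.83, 0.044, 0.086, -0.065, 0.6], [1.85, -1.54, 0.74, 0.031, 0.089, -0.061, 0.6], [1.88, -1.15, 0.64, 0.018, 0.09, -0.056, 0.6], [1.84, -0.77, 0.53, 0.004, 0.09, -0.052, 0.6], [1.76, -0.4, 0.42, -0.01, 0.087, -0.048, 0.6], [1.61, -0.06, 0.29, -0.022, 0.083, -0.044, 0.6]]
[[1.43, 0.26, 0.17, -0.034, 0.076, -0.041, 0.6], [1.19, 0.55, 0.05, -0.045, 0.068, -0.037, 0.6], [0.93, 0.79, -0.07, -0.054, 0.058, -0.035, 0.6], [0.63, 1.01, -0.2, -0.061, 0.048, -0.032, 0.6], [0.3, 1.16, -0.31, -0.068, 0.037, -0.03, 0.6]]
```

>>> carry_out([
  [-1.57,-0.11,-2.56,0,0,0,0.6],
  [-1.57,-0.11,-2.55,0,0,0,0.6],
  [-1.57,-0.11,-2.56,0,0,0,0.6],
  [-1.56,-0.11,-2.56,0,0,0,0.6],
  [-1.57,-0.11,-2.55,0,0,0,0.6],
  [-1.57,-0.11,-2.56,0,0,0,0.6],
])

```text
clock: 21.05
eef_pos: [0.4988, 0.0593, 0.29]
tcp_rot: [-3.141, 0.301, 0.785]
ft_force: [-0.3, -0.7, -1.5]
finger_gap: 0.0102
grasp_force: 68.7
```

>>> carry_out([
  [0.93,-3.27,1.12,0.088,0.055,-0.087,0.6],
  [1.22,-2.98,1.06,0.079,0.065,-0.082,0.6],
  [1.46,-2.65,1.0,0.069,0.073,-0.076,0.6],
  [1.64,-2.29,0.92,0.057,0.08,-0.071,0.6],
  [1.79,-1.92,0.83,0.044,0.086,-0.065,0.6],
  [1.85,-1.54,0.74,0.031,0.089,-0.061,0.6],
  [1.88,-1.15,0.64,0.018,0.09,-0.056,0.6],
  [1.84,-0.77,0.53,0.004,0.09,-0.052,0.6],
  [1.76,-0.4,0.42,-0.01,0.087,-0.048,0.6],
  [1.61,-0.06,0.29,-0.022,0.083,-0.044,0.6],
])

```text
clock: 22.05
eef_pos: [0.4251, 0.2939, 0.2747]
tcp_rot: [-2.764, -0.636, 1.145]
ft_force: [0.3, 0.3, -2.6]
finger_gap: 0.0105
grasp_force: 68.7
```

>>> carry_out([
  [1.43,0.26,0.17,-0.034,0.076,-0.041,0.6],
  [1.19,0.55,0.05,-0.045,0.068,-0.037,0.6],
  [0.93,0.79,-0.07,-0.054,0.058,-0.035,0.6],
  [0.63,1.01,-0.2,-0.061,0.048,-0.032,0.6],
  [0.3,1.16,-0.31,-0.068,0.037,-0.03,0.6],
  [0,0,0,0,0,0,0.6],
])

```text
clock: 22.65
eef_pos: [0.4729, 0.3127, 0.3006]
tcp_rot: [-3.137, -0.95, 1.293]
ft_force: [0.1, -0.3, -2.2]
finger_gap: 0.0104
grasp_force: 68.9
```

```bash
python3 - <<'E'
from scan import *
s=st();p=np.array(s['eef_pos']);R=Rn.from_euler('xyz',s['tcp_rot'])
d=np.load('g2.npz');g=(d['p'],Rn.from_quat(d['R']))
Rc,oc=tur(p,R,g);print('eye end',oc+Rc.apply([0,0,.02]),'axis',Rc.apply([0,0,-1]))
u=np.linspace(-1,1,15);P=oc+Rc.apply(np.array([[.005,.03*a,-.1515+.0265*b] for a in u for b in u]))
E=oc+Rc.apply([0,0,.02])
for n in('side','scene'):
    im=pic(n,n+'10');q=proj(n,P);print(n,'pred',q.min(0),q.max(0),'seen',redbox(n,im),'eye px',proj(n,E),'handle end',proj(n,oc+Rc.apply([0,0,-.016])))
tgt,RT=at(*crock(1.3,.0),g);tg2,_=at(*crock(1.3,.012),g);print('tgt',tgt)
a,b=rows(lpath(p,R,tg2,RT,8),.6);rows(lpath(a,b,tgt,RT,4),.6,a,b)
E
```

```text
t 22.65 q [ 0.0056  0.2807  2.2472  1.378   0.9218 -0.7991] p [0.4729 0.3127 0.3006] rpy [-3.1372 -0.9495  1.2929] gap 0.0104 grip 68.88086411687254 F [ 0.1473 -0.3465 -2.1832]
eye end [0.4639 0.2818 0.1685] axis [0.0877 0.3033 0.9488]
side pred [264.2148 296.0233] [306.5926 336.7013] seen (array([266, 296,  40,  39, 127], dtype=int32), array([286.3543, 316.5512])) eye px [[318.449  339.7757]] handle end [[313.2542 335.2725]]
scene pred [452.4804 173.0306] [483.8599 195.5996] seen (array([469, 180,   2,   1,   2], dtype=int32), array([469.5, 180. ])) eye px [[436.4006 220.7891]] handle end [[442.0966 213.5936]]
tgt [0.4739 0.3135 0.1421]
[[-1.56, 0.01, 1.06, -0.003, 0.001, -0.0, 0.6], [-1.48, 0.01, 1.08, 0.0, -0.0, -0.001, 0.6], [-1.48, 0.01, 1.08, 0.0, 0.0, -0.0, 0.6], [-1.48, 0.01, 1.07, 0.0, 0.0, -0.001, 0.6], [-1.49, 0.01, 1.08, 0.0, 0.0, -0.0, 0.6], [-1.48, 0.01, 1.07, 0.001, 0.001, -0.001, 0.6], [-1.48, 0.01, 1.08, -0.0, -0.0, -0.0, 0.6], [-1.48, 0.01, 1.07, -0.0, -0.0, -0.001, 0.6]]
[[-0.24, 0.0, 0.18, -0.0, -0.0, 0.0, 0.6], [-0.25, 0.0, 0.17, -0.0, -0.0, 0.0, 0.6], [-0.24, 0.0, 0.18, -0.0, -0.0, 0.0, 0.6], [-0.25, 0.0, 0.17, -0.0, -0.0, 0.0, 0.6]]
```

The blade is in the predicted place in the side view, so there was no slip, and the eye is over the crock's centre. Lowering in.

>>> carry_out([
  [-1.56,0.01,1.06,-0.003,0.001,0,0.6],
  [-1.48,0.01,1.08,0,0,-0.001,0.6],
  [-1.48,0.01,1.08,0,0,0,0.6],
  [-1.48,0.01,1.07,0,0,-0.001,0.6],
])

```text
clock: 23.15
eef_pos: [0.4744, 0.3136, 0.2273]
tcp_rot: [3.14, -0.951, 1.3]
ft_force: [0.0, 0.6, -0.6]
finger_gap: 0.0106
grasp_force: 68.9
```

>>> carry_out([
  [-1.49,0.01,1.08,0,0,0,0.6],
  [-1.48,0.01,1.07,0.001,0.001,-0.001,0.6],
  [-1.48,0.01,1.08,0,0,0,0.6],
  [-1.48,0.01,1.07,0,0,-0.001,0.6],
  [0,0,0,0,0,0,0.6],
])

```text
clock: 23.65
eef_pos: [0.4746, 0.3141, 0.1528]
tcp_rot: [-3.14, -0.951, 1.299]
ft_force: [0.2, 0.1, -0.6]
finger_gap: 0.0106
grasp_force: 68.9
```

>>> carry_out([
  [-0.24,0,0.18,0,0,0,0.6],
  [-0.25,0,0.17,0,0,0,0.6],
  [0,0,0,0,0,0,0.6],
])

```text
clock: 23.95
eef_pos: [0.4754, 0.3139, 0.1492]
tcp_rot: [3.135, -0.953, 1.305]
ft_force: [0.6, -0.3, -1.5]
finger_gap: 0.0106
grasp_force: 68.9
```

>>> carry_out([
  [-0.25,0,0.17,0,0,0,0.6],
  [-0.12,0,0.09,0,0,0,0.6],
  [0,0,0,0,0,0,0.6],
])

```text
clock: 24.25
eef_pos: [0.4753, 0.3138, 0.1443]
tcp_rot: [3.136, -0.953, 1.304]
ft_force: [-0.2, 0.5, -0.8]
finger_gap: 0.0104
grasp_force: 68.9
```

>>> carry_out([
  [-0.12,0,0.09,0,0,0,0.6],
  [0,0,0,0,0,0,0.6],
])

```text
clock: 24.45
eef_pos: [0.4753, 0.3139, 0.1427]
tcp_rot: [3.136, -0.953, 1.304]
ft_force: [0.1, -0.4, -1.2]
finger_gap: 0.0103
grasp_force: 68.9
```

>>> carry_out([
  [-0.08,0,0.06,0,0,0,0.6],
  [0,0,0,0,0,0,0.6],
])

```text
clock: 24.65
eef_pos: [0.4753, 0.3139, 0.1417]
tcp_rot: [3.136, -0.953, 1.304]
ft_force: [-0.9, -0.5, -2.3]
finger_gap: 0.0104
grasp_force: 68.9
```

>>> carry_out([
  [-0.08,0,0.06,0,0,0,0.6],
  [0,0,0,0,0,0,0.6],
])

```text
clock: 24.85
eef_pos: [0.4755, 0.3141, 0.141]
tcp_rot: [3.135, -0.953, 1.305]
ft_force: [-1.3, 1.2, 1.6]
finger_gap: 0.0108
grasp_force: 69.0
```

>>> carry_out([
  [-0.08,0,0.06,0,0,0,0.6],
  [0,0,0,0,0,0,0.6],
])

```text
clock: 25.05
eef_pos: [0.4758, 0.3144, 0.1406]
tcp_rot: [3.134, -0.955, 1.306]
ft_force: [1.6, 3.1, 8.6]
finger_gap: 0.0106
grasp_force: 69.2
```

>>> carry_out([
  [-0.04,0,0.03,0,0,0,0.6],
  [0,0,0,0,0,0,0.6],
])

```text
clock: 25.25
eef_pos: [0.4759, 0.3146, 0.1404]
tcp_rot: [3.134, -0.956, 1.306]
ft_force: [-0.4, 3.2, 10.9]
finger_gap: 0.0106
grasp_force: 69.3
```

It is seated on the floor with about 11 N. Easing off and opening just enough to clear the neck.

>>> carry_out([
  [0.03,0,-0.02,0,0,0,0.6],
  [0,0,0,0,0,0,1.3],
  [0,0,0,0,0,0,1.6],
  [0,0,0,0,0,0,2.0],
  [0,0,0,0,0,0,2.4],
  [0,0,0,0,0,0,2.4],
  [0,0,0,0,0,0,2.4],
])

```text
clock: 25.95
eef_pos: [0.4753, 0.3139, 0.1396]
tcp_rot: [3.136, -0.952, 1.304]
ft_force: [0.5, -0.0, 0.3]
finger_gap: 0.0241
grasp_force: 0.0
```

```bash
python3 - <<'E'
from scan import *
s=st();p=np.array(s['eef_pos']);R=Rn.from_euler('xyz',s['tcp_rot'])
im=pic('side','side11');print(redbox('side',im));im=pic('scene','scene11');print(redbox('scene',im))
d=np.load('g2.npz');g=(d['p'],Rn.from_quat(d['R']));Rc,oc=tur(p,R,g)
u=np.linspace(-1,1,15);P=oc+Rc.apply(np.array([[.005,.03*a,-.1515+.0265*b] for a in u for b in u]))
q=proj('side',P);print('held pred',q.min(0),q.max(0))
print('tool z world',R.apply([0,0,1]),'tool x',R.apply([1,0,0]),h.ik(p-.12*R.apply([0,0,1]),R,s['q']))
E
```

```text
t 25.95 q [ 0.0076  0.6534  2.3389  1.7449  0.9187 -1.3943] p [0.4753 0.3139 0.1396] rpy [ 3.1358 -0.9524  1.304 ] gap 0.0241 grip 0.0 F [ 0.53   -0.0157  0.3342]
(array([270, 352,  32,  30, 213], dtype=int32), array([286.2254, 367.0047]))
(array([459, 233,   4,   3,   4], dtype=int32), array([460.5, 234. ]))
held pred [272.5789 348.3242] [307.0712 380.4424]
tool z world [ 0.2204  0.7845 -0.5797] tool x [0.1528 0.5592 0.8148] (array([-0.244 ,  0.4687,  2.3631,  1.3845,  0.977 , -1.1985]), np.float64(5.551115123125783e-16))
```

Released, and it leaned only a few pixels onto the rim. Retracting along the tool axis.

>>> carry_out([
  [0,0,-0.5,0,0,0,2.4],
  [0,0,-1,0,0,0,2.4],
  [0,0,-1.5,0,0,0,2.4],
  [0,0,-2,0,0,0,2.4],
  [0,0,-2,0,0,0,2.4],
  [0,0,-2,0,0,0,2.4],
  [0,0,-3,0,0,0,2.4],
  [0,0,0,0,0,0,2.4],
])

```text
clock: 26.85
eef_pos: [0.4491, 0.2175, 0.2108]
tcp_rot: [3.132, -0.952, 1.305]
ft_force: [0.9, -0.3, 0.8]
finger_gap: 0.0242
grasp_force: 0.0
```

```bash
python3 - <<'E'
from scan import *
s=st()
im=pic('side','side12');print(redbox('side',im));im2=pic('scene','scene12')
a=im2.astype(int);m=(a[:,:,0]>2.5*a[:,:,1].clip(8))&(a[:,:,0]>60)
ys,xs=np.nonzero(m[180:260,410:500]);print('scene red',len(xs),xs.mean()+410,ys.mean()+180,xs.min()+410,xs.max()+410,ys.min()+180,ys.max()+180)
# crock still there?
t=np.linspace(0,2*np.pi,90,endpoint=False)
for n in('scene','side'):
    res=[]
    for f in (f'pics/{n}0.png',f'pics/{n}12.png'):
        g=cv2.GaussianBlur(cv2.imread(f,0).astype(np.float32),(0,0),1.);G=np.minimum(np.hypot(cv2.Sobel(g,cv2.CV_32F,1,0),cv2.Sobel(g,cv2.CV_32F,0,1)),120)
        best=max((sum(cv2.remap(G,*[c.reshape(1,-1) for c in proj(n,np.c_[x+r*np.cos(t),y+r*np.sin(t),np.full(90,.13)]).astype(np.float32).T],cv2.INTER_LINEAR).mean() for r in(.055,.049)),x,y) for x in np.arange(.44,.5,.002) for y in np.arange(.26,.32,.002))
        res.append(np.round(best,3))
    print(n,res)
# fit resting turner: lean azimuth be, lean phi, bottom offset using side red box
u=np.linspace(-1,1,15);B=np.array([[.005,.03*a,-.1515+.0265*b] for a in u for b in u])
import scan
for ph in (.32,.36,.40,.45):
    scan.PHI=ph;Rc,oc=crock(1.3,0,-.0065,.009);q=proj('side',oc+Rc.apply(B));q2=proj('scene',oc+Rc.apply(B));print(ph,q.min(0),q.max(0),'scene',q2.min(0),q2.max(0))
E
```

```text
t 26.85 q [-0.2493  0.4641  2.3642  1.3807  0.9778 -1.1973] p [0.4491 0.2175 0.2108] rpy [ 3.1316 -0.9521  1.3053] gap 0.0242 grip 0.0 F [ 0.903  -0.2979  0.8303]
(array([270, 352,  33,  30, 216], dtype=int32), array([286.3426, 367.1111]))
scene red 62 455.35483870967744 237.16129032258064 444 467 230 246
scene [array([190.318,   0.468,   0.288]), array([185.569,   0.468,   0.288])]
side [array([171.931,   0.466,   0.29 ]), array([181.697,   0.466,   0.29 ])]
0.32 [273.3006 348.1725] [307.9496 380.3378] scene [439.1902 225.9987] [467.2395 245.4463]
0.36 [269.7941 352.1834] [305.5127 383.2605] scene [440.5477 228.7858] [469.2125 247.4907]
0.4 [266.3479 356.236 ] [303.1125 386.1987] scene [441.868  231.6418] [471.13   249.5778]
0.45 [262.1404 361.3429] [300.1733 390.3171] scene [443.4612 235.2993] [473.4415 252.2402]
```

The turner rests in the crock leaning about 0.36 rad, and it is still between the two checks. The crock has not moved and the gripper is clear by 10 cm. Handing in.

```bash
python3 -c "
from workcell import workorder
print(workorder.hand_in())"
```

```text
the job is handed in; nothing more can be done
None
```

The red turner was lifted off its hook, laid down and released on the board, then stood handle-first in the white crock with its blade sticking out at the top. I handed the job in at about 27 s. The camera fit shows the crock unmoved. I kept clear of the other utensils and the jar but did not re-check them at the end.

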